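# Snap the support roller back into its bench stand

### The job

Take the metal support roller out of its notched wooden rest and fit it between the two end cups of the grey roller stand: put the sprung axle pin in one cup, press the roller endwise to compress the spring, swing the other end in line with its cup, and let the spring push it home so that the roller hangs level between both cups, then let go. Feel for the spring and press little harder than it needs (about 9 N; while you hold the roller never load the stand with more than 18 N), and leave the things standing round about where they are.

Things in the scene. Friction and masses are not known exactly. Their poses are not given: they have to be found in the camera images.
- roller_mid (a point): Middle of the loose metal roller, on its axis: smooth bare tube, 36 mm diameter, 140 mm long, 0.3 kg, with a 12 mm round-nosed steel axle pin at each end. Its y axis runs along the roller towards the SPRUNG pin. It starts level in the rest, axis 45 mm above the bench; grip it across the tube from above.
- roller: The same roller (origin and axes as roller_mid). Sprung pin at +y: tip 106 mm from the middle when free; goes in at most 18 mm (tip at 88 mm), then stops solid. Pushing it in slowly starts at 2.8 N and grows by 0.35 N per mm to 9.1 N at the stop. Rigid pin at -y: tip 84 mm from the middle. Whole free length 190 mm. In the cups the spring stays 6 mm compressed; to pass the rigid pin in, compress more than 14 mm.
- rest: Notched wooden rest fixed to the bench, 62 x 150 x 42 mm; origin under its centre, y along the roller lying in it. Two V notches 56 mm either side of the middle carry the tube; between them is only the 10 mm thick base, so the fingers have room round the middle of the tube.
- stand: Roller stand fixed to the bench: wooden board 110 x 320 x 16 mm with a grey metal cradle on it (floor of the cradle 28 mm above the bench). Origin at the centre of the board's underside, z up, y along the line of the cups, -x side towards the robot and open. Two uprights, 36 mm wide (x), 14 mm thick, 93 mm high, 168 mm clear between their inner faces.
- cup_line (a point): Point on the line of the cups (y axis along it), 75 mm above the middle of the stand's board. Each upright's inner face has a round blind cup: bore 16 mm, 8 mm deep, 3 mm bevel at the mouth. Cup floors are 184 mm apart. The cradle is clamped up to 18 mm off this point either way along y; this offset is NOT reported: feel or see it. It does not move under load.
- dish: Bystander: round tin dish, 109 mm wide, 36 mm high; origin under its centre.
- small_block: Bystander: wooden block 90 x 80 x 40 mm; origin under its centre.
- pad: Bystander: oval wooden pad 96 x 134 x 30 mm; origin under its centre.
- gauge: Bystander: wooden marking gauge standing upright, 28 x 62 x 120 mm; origin under its centre.
Not all that is in view belongs to the job. Leave any turquoise look-alike of the roller alone.

How it is judged (in metres and radians):
On the way:
1. The held roller is pressed against the stand, compressing the spring (more than 5 N) (contact force between roller and stand above 5 N and contact force between the fingers and roller above 3 N), for 0.1 s.
At the end, for the whole second after the job is handed in: The roller hangs by itself in both cups: its axis within 0.04 rad of the line of the cups, its middle within 5 mm sideways of that line and 70 to 79 mm above the bench, between the uprights (within 40 mm of the stand's middle lengthwise), at rest (z of roller_mid in the frame of stand between 0.07 and 0.079 m and x of roller_mid in the frame of stand between -0.005 and 0.005 m and y of roller_mid in the frame of stand between -0.04 and 0.04 m and angle between the y axis of roller_mid and the y axis of stand, either way round below 0.04 rad and linear speed of roller below 0.01 m/s and angular speed of roller below 0.3 rad/s); the robot touches nothing.
It fails at once if The held roller is pushed against the stand with more than 18 N (contact force between roller and stand above 18 N and contact force between the fingers and roller above 3 N).
It fails at once if A bystander is moved by more than 30 mm (distance of any of dish, small_block, pad, gauge from where it was at the start of the episode above 0.03 m).
It also fails if it takes over 54 s, if anything falls off the work surface, if the arm or the gripper's body presses on something with over 40 N, if the wrist force passes 120 N, or if a joint passes its speed limit or range.

### The arm

A 6-joint arm with a two-finger parallel gripper is mounted at the origin on a cart in front of the work surface, level with it; the furniture and walls round the work are solid. World frame = base frame: x ahead of the robot, y to its left, z up, the work surface at z = 0. Lengths are in mm, angles in rad, forces in N, time in s.
With the tool pointing down it reaches from about 350 to 775 mm from the base axis. Payload 7.3 kg.
Tool frame: the origin (TCP) lies at the very end of the fingers, on their centre line; the grasp point (between the pads) lies 19 mm behind it; x points along the fingers, z is the direction in which the jaws open and shut, and the axes are right-handed (so a half turn about x gives the same grasp; the last joint's range is limited). The gripper opens to 92 mm and grips with 3 to 60 N. Pads are 19 mm wide; open, the fingers measure 130 mm over their backs; the gripper's body (75 mm by 190 mm) begins 47 mm behind the grasp point.
Start: joints at [-1.483, 0.342, 1.524, -0, 1.275, -0.146], TCP at [121.651, -510.731, 226.741] pointing down, gripper open.
Joint ranges: [-2.53, 2.53], [-0.77, 2.02], [0.04, 2.7], [-1, 4.14], [0.28, 2.66], [-3.11, 3.11]. Speed limits (rad/s): [2.57, 2.57, 3.14, 3.14, 3.14, 3.14].

### API

Orientations are given as [roll, pitch, yaw] about the fixed x, y, z axes, in that order (R = Rz(yaw) Ry(pitch) Rx(roll)).
In Python, from plant import * gives the robot as it stands.
- The arm moves only by the shell command python3 -m creep 'ROWS'. ROWS is JSON, a list of rows, each an object of numbers: "tx", "ty", "tz": the shift along the tool's x, y, z in cm; "wx", "wy", "wz": the turn, a rotation vector about the tool's x, y, z in rad; "gripper": the closure, from -1 (fully open) to 1 (shut). A call has 1 to 8 rows; each row is the pose to reach, as a shift and turn from the pose commanded when the call began, along the tool's axes at that moment; what a row does not reach only later rows make up. A row lasts 1/12 s, in which the tool goes at most 41.7 mm and 7.16 degrees, less where a joint would pass 70% of its speed; a pose out of reach is approached as far as the arm can. A call with a gripper value outside its range is refused whole. The fingers move at their own pace and stop on an object; the grip force is fixed at half the most. Time passes only in rows, so rows that repeat a pose let the fingers close. It gives the time, the measured TCP pose, the force and the opening at its end, in the units of the state.
- get_obs(): the state, without advancing time (a new reading comes with each control period).
- capture(name): name is "scene" or "top" or "wrist"; returns a dict with "frame" (420x560x3 uint8, red, green, blue), "z_map" (420x560 float32, mm along the optical axis (not along the pixel's ray), 0 where there is no reading), "vertical_fov" (degrees; the focal length in pixels is half the picture's height over the tangent of half this angle, whatever the lens; pixels are square), "cx", "cy" (the principal point, pixels), "xyz" and "rotation" of the camera in the world. Camera axes: x right, y down, z forward; pixel columns grow to the right and rows downward; lengths in mm; the calibration is good to about 2 mm. A picture is of the moment at which its call begins.
- close_job(): hands the job in, once; it reports no verdict.
The state is a dict: "time": time; "joint_positions": joint angles; "dq": joint speeds; "tau": joint torques, N m; "tool_pos": TCP position; "tcp_rot": TCP orientation; "contact_force": force on the tool from outside, world axes, zero at the start; "moment": the same for the moment, N m; "grip_width": finger opening in mm.
Only numpy, scipy, OpenCV 4.12 (cv2) and the standard library are available. Lean on these libraries where they do the work, as an engineer would, in place of code of your own. Each camera call takes 0.05 s, during which the arm holds its last target.

## Working session

There is one attempt and no reset: what is moved stays moved. The work goes in short steps, Python scripts to look and compute and a shell command to move; the robot and the scene stay as the last step left them, time stands still between calls to the robot, and variables do not carry over. Pictures are saved under pics/ and viewed, and the job is handed in when it is done.

```bash
ls; mkdir -p pics
python3 - <<'E'
from plant import *
import cv2,json
import numpy as np
print(get_obs())
for n in ("scene","top","wrist"):
    c=capture(n)
    cv2.imwrite(f"pics/{n}0.png",c["frame"][:,:,::-1])
    np.savez(f"{n}0.npz",**c)
    print(n,c["vertical_fov"],c["cx"],c["cy"],c["xyz"],np.round(c["rotation"],4).tolist())
E
```

```text
pics
{'time': 0.0, 'joint_positions': array([-1.48298403e+00,  3.42726853e-01,  1.52504658e+00,  7.30855656e-07,
        1.27539929e+00, -1.46009801e-01]), 'dq': array([ 2.55563581e-04,  2.13893337e-04,  6.74304499e-05, -6.82455401e-04,
        2.26998735e-04,  8.69825420e-04]), 'tau': array([-1.67695100e-03, -4.31242025e+01, -2.44223410e+01,  7.15413317e-02,
        5.57461591e-02, -1.24529652e-04]), 'tool_pos': array([ 121.62057784, -510.28518135,  226.03250879]), 'tcp_rot': array([2.99514055, 1.56921626, 1.65816611]), 'contact_force': array([-0.50075436,  1.20246208,  0.54058689]), 'moment': array([-0.01900829,  0.02986271,  0.02412714]), 'grip_width': 92.03963500995663}
scene 53.9841857185319 274.10776074715403 204.86118142121813 [-542.76983847 1042.11542294  810.91263948] [-2.046, -0.0102, -2.2804]
top 48.83795351359587 276.36710227429177 203.2499946663639 [-337.69836879   84.45903757 1640.19514647] [-2.6394, -0.0065, -1.5298]
wrist 68.6953793143841 281.3355532572582 208.82103223986024 [ 199.52510112 -492.03675119  383.60791307] [2.8431, 0.0009, -1.3372]
```

View pics/scene0.png

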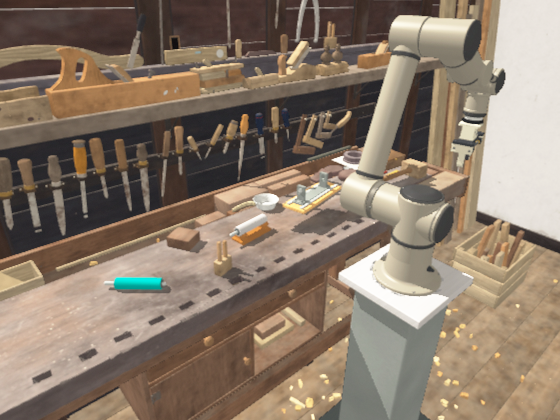

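View pics/top0.png

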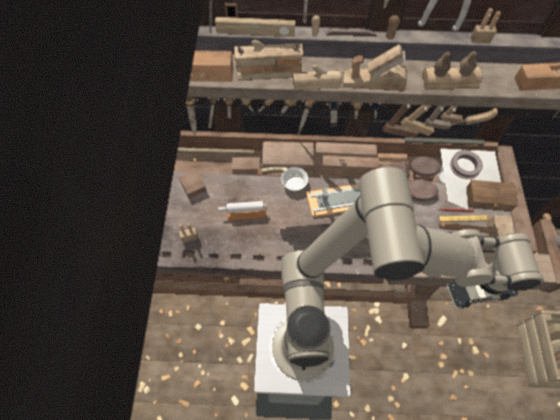

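View pics/wrist0.png

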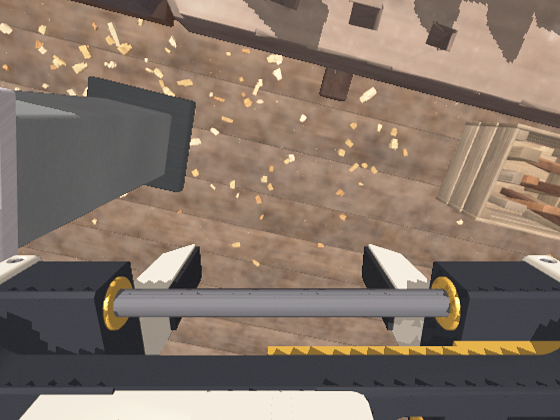

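The scene picture shows the metal roller in its orange rest at about (250,228), the stand at (315,190), and a turquoise look-alike lying on the bench at (138,284). In the top view the rest is at (245,208) and the stand at (335,200), partly hidden by the arm. The roller meant is the bare-metal one in the rest. I'll enlarge that and measure it.

```bash
cat > h.py <<'E'
import numpy as np, cv2
from scipy.spatial.transform import Rotation as R
def load(f): 
    d=np.load(f); return {k:d[k] for k in d.files}
def rot(r): return R.from_euler('xyz',np.asarray(r)).as_matrix()
def foc(c): return c["frame"].shape[0]/2/np.tan(np.radians(float(c["vertical_fov"]))/2)
def cloud(c):
    h,w=c["z_map"].shape; u,v=np.meshgrid(np.arange(w),np.arange(h)); z=c["z_map"]; f=foc(c)
    p=np.stack([(u-c["cx"])/f*z,(v-c["cy"])/f*z,z],-1)
    P=p@rot(c["rotation"]).T+c["xyz"]; P[z<=0]=np.nan; return P
def proj(c,P):
    q=(np.atleast_2d(P)-c["xyz"])@rot(c["rotation"]); f=foc(c)
    return np.c_[q[:,0]/q[:,2]*f+c["cx"],q[:,1]/q[:,2]*f+c["cy"]]
def crop(c,x0,y0,x1,y1,s,name):
    im=c["frame"][y0:y1,x0:x1,::-1]; im=cv2.resize(im,None,fx=s,fy=s,interpolation=cv2.INTER_CUBIC); cv2.imwrite("pics/"+name,im)
E
python3 - <<'E'
from h import *
s=load("scene0.npz");t=load("top0.npz")
crop(s,180,140,400,290,3.6,"sc1.png"); crop(t,170,150,370,270,4,"tp1.png")
for c,pts in((s,[(250,228),(268,219),(234,236),(313,190),(265,202),(138,284),(222,262),(183,240)]),(t,[(243,207),(258,206),(220,208),(295,180),(335,200),(190,184),(188,234),(313,208)])):
    P=cloud(c)
    for u,v in pts: print((u,v),P[v,u].round(0))
E
```

```text
(250, 228) [497. 255.  45.]
(268, 219) [567. 110.   1.]
(234, 236) [539. 298.   8.]
(313, 190) [ 609. -188.   26.]
(265, 202) [689.  26.   3.]
(138, 284) [474. 699.  27.]
(222, 262) [379. 458.  50.]
(183, 240) [587. 480.  40.]
(243, 207) [508. 238.  59.]
(258, 206) [514. 181.  60.]
(220, 208) [502. 328.  55.]
(295, 180) [673.  38.   6.]
(335, 200) [ 576. -124.   22.]
(190, 184) [613. 461.  42.]
(188, 234) [384. 436.  58.]
(313, 208) [540. -36.  14.]
```

View pics/sc1.png

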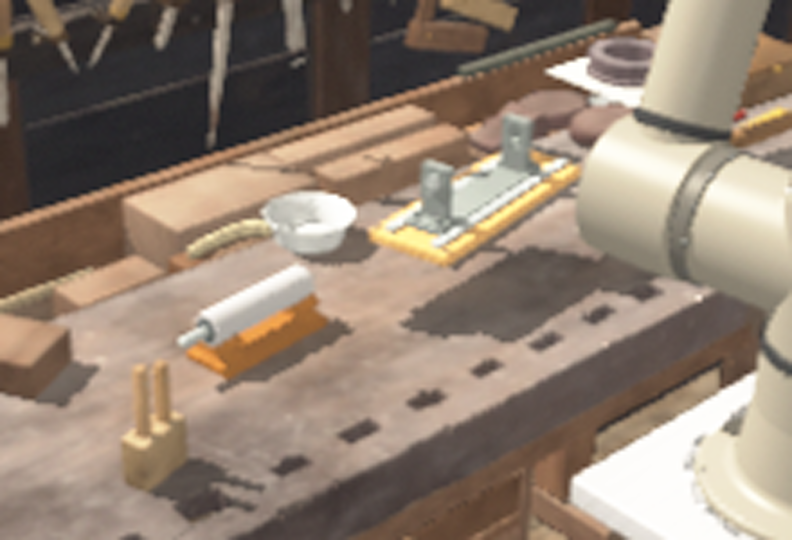

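View pics/tp1.png

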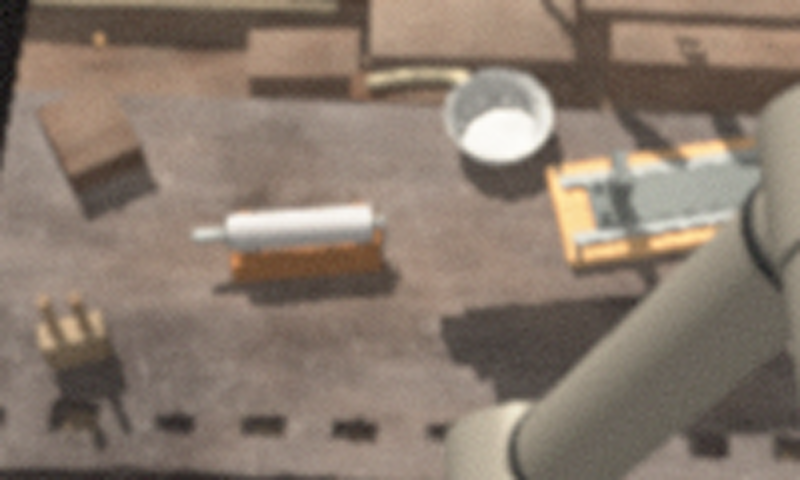

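The crops show the bare-metal roller in the orange rest, with its long sprung pin pointing to +y (tip near (195,235) in the top crop, scene (230,234)). The turquoise look-alike is about 0.45 m away. The stand's two uprights are at scene crop (437,195) and (515,145). Next I'll fit the roller axis and the stand.

```bash
python3 - <<'E'
from h import *
s=load("scene0.npz");t=load("top0.npz")
for n,c in(("scene",s),("top",t)):
    P=cloud(c); F=c["frame"].astype(int)
    m=(P[...,0]>450)&(P[...,0]<570)&(P[...,1]>100)&(P[...,1]<380)&(P[...,2]>46)&(P[...,2]<75)
    Q=P[m]; print(n,len(Q),Q.min(0),Q.max(0))
    d=Q[:,:2]-Q[:,:2].mean(0); w,v=np.linalg.eigh(d.T@d); ax=v[:,1]; ax*=np.sign(ax[1])
    top=Q[Q[:,2]>np.percentile(Q[:,2],80)]
    print(Q.mean(0),ax,np.degrees(np.arctan2(-ax[0],ax[1])),np.percentile(d@ax,[0,2,98,100]),top.mean(0),top[:,2].max())
    m=(P[...,0]>500)&(P[...,0]<720)&(P[...,1]>-350)&(P[...,1]<20)&(P[...,2]>35)&(P[...,2]<130)
    Q=P[m];uv=np.argwhere(m)[:,::-1]
    if n=="scene":
        for a,b in((-150,0),(-330,-150)):
            k=(Q[:,1]>a)&(Q[:,1]<b); 
            if k.sum(): print("upr",k.sum(),Q[k].mean(0).round(1),Q[k].min(0).round(1),Q[k].max(0).round(1))
        np.savetxt("u.txt",np.c_[uv,Q],fmt="%.0f")
    # board
    m=(P[...,0]>480)&(P[...,0]<720)&(P[...,1]>-380)&(P[...,1]<20)&(abs(P[...,2]-16)<8)&(F[...,0]-F[...,2]>80)
    Q=P[m]; r=cv2.minAreaRect(Q[:,:2].astype(np.float32)); print("board",len(Q),r)
E
wc -l u.txt; awk '$5>80' u.txt|head -60
```

```text
scene 267 [489.10306137 161.33057826  46.01639558] [538.96026411 340.27064778  67.03759808]
[506.49796503 249.01956977  57.10404249] [-0.10146854  0.99483875] 5.823741944320683 [-87.8274107  -80.06619702  84.87597036  91.21039402] [512.33556756 244.19068103  64.24036243] 67.03759808201573
upr 131 [574.8 -68.4  66. ] [548.9 -86.6  35.1] [679.   -0.   97.2]
upr 106 [ 608.6 -251.6   67.8] [ 590.  -268.2   35.2] [ 628.7 -236.2   95.7]
board 282 ((590.4323120117188, -171.12388610839844), (111.90180206298828, 326.5923767089844), 12.022644996643066)
top 314 [486.2808339  154.26383385  46.01359134] [537.80874242 332.49971462  74.37836098]
[511.02498231 234.67565126  57.40404745] [-0.13011266  0.99149922] 7.476102570477596 [-82.17939721 -73.58477051  85.01337859  97.82376326] [513.05545402 230.47334999  65.2199506 ] 74.37836098473917
board 229 ((578.4330444335938, -108.60641479492188), (112.81189727783203, 181.1923065185547), 11.98630428314209)
244 u.txt
321 171 629 -254 94
322 171 623 -255 96
320 172 626 -245 92
321 172 619 -244 95
322 172 619 -250 93
323 172 613 -251 95
324 172 610 -254 95

[... 332 characters left out ...]
-252 89
326 174 598 -255 89
327 174 595 -258 89
328 174 595 -265 88
324 175 609 -254 81
325 175 600 -251 84
326 175 597 -254 85
327 175 598 -262 82
325 176 598 -249 81
326 176 593 -250 82
299 184 595 -85 90
300 184 586 -81 94
297 185 587 -65 93
298 185 579 -63 97
299 185 585 -75 91
300 185 580 -76 93
301 185 574 -76 95
302 185 578 -85 91
303 185 571 -84 94
297 186 591 -69 86
298 186 577 -61 94
299 186 579 -69 91
300 186 579 -74 89
301 186 566 -68 96
302 186 563 -71 96
303 186 562 -75 95
304 186 566 -85 90
305 186 561 -86 92
297 187 591 -69 82
298 187 582 -66 86
299 187 576 -66 88
300 187 580 -76 84
301 187 567 -69 90
302 187 565 -73 90
303 187 558 -72 92
304 187 555 -75 93
305 187 557 -83 90
```

```bash
cat >> h.py <<'E'
def tool(o): return rot(o["tcp_rot"])
def plan(o,tgt,yaw,n=None):
    """tgt TCP world mm; yaw (deg) = world heading of tool z (jaw axis), tool x straight down. prints rows' final shift"""
    T=tool(o); y=np.radians(yaw); z=np.array([np.cos(y),np.sin(y),0]); x=np.array([0,0,-1.]); D=np.c_[x,np.cross(z,x),z]
    d=T.T@(np.asarray(tgt)-o["tool_pos"])/10; w=R.from_matrix(T.T@D).as_rotvec()
    print("shift cm",d.round(2),"turn",w.round(3),"min rows",np.linalg.norm(d)*10/41.7,np.degrees(np.linalg.norm(w))/7.16)
def head(o): 
    T=tool(o); return np.degrees(np.arctan2(T[1,2],T[0,2]))
E
python3 - <<'E'
from h import *
from plant import *
o=get_obs(); T=tool(o); print(T.round(3)); w=load("wrist0.npz")
print("cam in tool",T.T@(w["xyz"]-o["tool_pos"]), (T.T@rot(w["rotation"])).round(3))
for t in ([560,-171,260],):
  for y in (12,-168): plan(o,t,y)
E
```

```text
[[-0.     0.973  0.232]
 [ 0.001  0.232 -0.973]
 [-1.     0.    -0.001]]
cam in tool [-1.57386548e+02  8.00581372e+01 -3.26566287e-03] [[-0.    -0.294  0.956]
 [-0.    -0.956 -0.294]
 [ 1.    -0.     0.   ]]
shift cm [ -3.35  50.51 -22.86] turn [-1.546e+00 -1.000e-03 -1.000e-03] min rows 13.31987082574315 12.374526023473347
shift cm [ -3.35  50.51 -22.86] turn [ 1.595e+00 -1.000e-03  1.000e-03] min rows 13.31987082574315 12.765143957025757
```

```bash
python3 -m creep '[{"tx":-3.7,"ty":27.7,"tz":-15,"wx":-0.77,"gripper":-1},{"tx":-3.7,"ty":27.7,"tz":-15,"wx":-0.77,"gripper":-1},{"tx":-3.7,"ty":27.7,"tz":-15,"wx":-0.77,"gripper":-1},{"tx":-3.7,"ty":27.7,"tz":-15,"wx":-0.77,"gripper":-1},{"tx":-3.7,"ty":27.7,"tz":-15,"wx":-0.77,"gripper":-1},{"tx":-3.7,"ty":27.7,"tz":-15,"wx":-0.77,"gripper":-1},{"tx":-3.7,"ty":27.7,"tz":-15,"wx":-0.77,"gripper":-1},{"tx":-3.7,"ty":27.7,"tz":-15,"wx":-0.77,"gripper":-1}]'
python3 - <<'E'
from h import *
from plant import *
o=get_obs(); print(o["tool_pos"],o["joint_positions"],head(o)); plan(o,[590,-90,300],12)
E
```

```text
[ 121.62906256 -510.41295901  226.20920602] [-1.48298125e+00  3.42561499e-01  1.52478617e+00 -1.30651920e-05
  1.27538214e+00 -1.46027526e-01] -76.60158240311803
shift cm [ -7.34  55.31 -30.05] turn [-1.546e+00 -1.000e-03 -1.000e-03] min rows 15.1964115119393 12.374526023473347validation failed for argument at $[0]...
```

```bash
python3 -m creep '[{"tx":-0.5,"ty":2,"tz":-1,"wx":-0.05,"wy":0,"wz":0,"gripper":-1}]' ; echo; python3 -m creep --help | head -30
```

```text
time: 0.23
tool_pos: [136.9, -497.4, 230.4]
tcp_rot: [-2.545, 1.569, 2.449]
contact_force: [0.2, 0.4, 0.7]
grip_width: 91.6
invalid input: not JSON, or not a number
```

```bash
python3 -m creep '[{"tx":-3.5,"ty":27.5,"tz":-13.2,"wx":-0.75,"wy":0,"wz":0,"gripper":-1},{"tx":-3.5,"ty":27.5,"tz":-13.2,"wx":-0.75,"wy":0,"wz":0,"gripper":-1},{"tx":-3.5,"ty":27.5,"tz":-13.2,"wx":-0.75,"wy":0,"wz":0,"gripper":-1},{"tx":-3.5,"ty":27.5,"tz":-13.2,"wx":-0.75,"wy":0,"wz":0,"gripper":-1},{"tx":-3.5,"ty":27.5,"tz":-13.2,"wx":-0.75,"wy":0,"wz":0,"gripper":-1},{"tx":-3.5,"ty":27.5,"tz":-13.2,"wx":-0.75,"wy":0,"wz":0,"gripper":-1},{"tx":-3.5,"ty":27.5,"tz":-13.2,"wx":-0.75,"wy":0,"wz":0,"gripper":-1},{"tx":-3.5,"ty":27.5,"tz":-13.2,"wx":-0.75,"wy":0,"wz":0,"gripper":-1}]'
python3 - <<'E'
from h import *
from plant import *
o=get_obs(); print(o["tool_pos"],o["joint_positions"],head(o)); plan(o,[590,-90,300],12)
E
```

```text
time: 0.9
tool_pos: [368.7, -289.3, 267.4]
tcp_rot: [0.848, 1.569, 0.315]
contact_force: [-0.0, -0.8, 1.0]
grip_width: 91.8
[ 368.67579677 -289.28199019  267.35038603] [-0.83025314  0.20580272  1.59825799  0.00176158  1.33675558 -0.29743364] -30.551727408908793
shift cm [-3.21 28.42  8.93] turn [-0.743  0.002 -0.001] min rows 7.184794426401583 5.942989847795411
```

```bash
python3 -m creep '[{"tx":-3.2,"ty":28.2,"tz":8.9,"wx":-0.74,"wy":0,"wz":0,"gripper":-1},{"tx":-3.2,"ty":28.2,"tz":8.9,"wx":-0.74,"wy":0,"wz":0,"gripper":-1},{"tx":-3.2,"ty":28.2,"tz":8.9,"wx":-0.74,"wy":0,"wz":0,"gripper":-1},{"tx":-3.2,"ty":28.2,"tz":8.9,"wx":-0.74,"wy":0,"wz":0,"gripper":-1},{"tx":-3.2,"ty":28.2,"tz":8.9,"wx":-0.74,"wy":0,"wz":0,"gripper":-1},{"tx":-3.2,"ty":28.2,"tz":8.9,"wx":-0.74,"wy":0,"wz":0,"gripper":-1},{"tx":-3.2,"ty":28.2,"tz":8.9,"wx":-0.74,"wy":0,"wz":0,"gripper":-1},{"tx":-3.2,"ty":28.2,"tz":8.9,"wx":-0.74,"wy":0,"wz":0,"gripper":-1}]'
python3 - <<'E'
from h import *
from plant import *
c=capture("wrist"); np.savez("w1.npz",**c); cv2.imwrite("pics/w1.png",c["frame"][:,:,::-1])
o=get_obs(); print(o["tool_pos"],o["joint_positions"],head(o),o["time"]);
E
```

```text
time: 1.57
tool_pos: [590.1, -91.1, 298.3]
tcp_rot: [0.652, 1.568, 0.86]
contact_force: [-0.8, 0.4, -0.5]
grip_width: 92.0
[588.95260723 -92.4200237  297.92362356] [-2.84722101e-01  4.37465625e-01  1.18336210e+00  1.04559444e-03
  1.52091433e+00 -4.92419274e-01] 11.89716960554072 1.6167
```

View pics/w1.png

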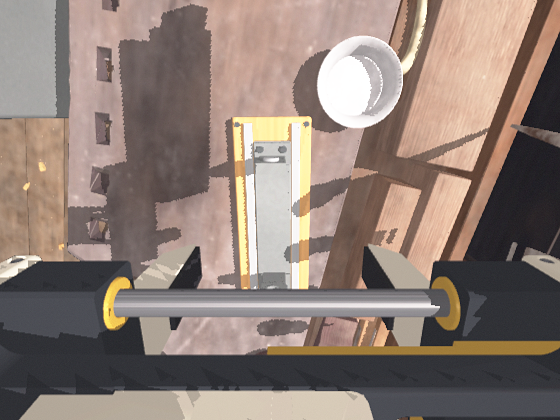

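The wrist view shows the stand between the fingers: board far edge at row ~118 (columns 233–311), +y upright top at about (270,153), −y upright at about (273,283), and the dish at (360,82).

Run:
```python
from h import *
c=load("w1.npz"); P=cloud(c); F=c["frame"].astype(int)
crop(c,215,105,325,295,3,"w1c.png")
box=(P[...,0]>480)&(P[...,0]<720)&(P[...,1]>-380)&(P[...,1]<20)
m=box&(abs(P[...,2]-16)<5)&(F[...,0]-F[...,2]>80)
Q=P[m]; print("board",len(Q),cv2.minAreaRect(Q[:,:2].astype(np.float32)),Q[:,2].mean())
m=box&(P[...,2]>80)&(P[...,2]<105); uv=np.argwhere(m); Q=P[m]
for a,b in((-150,0),(-330,-150)):
    k=(Q[:,1]>a)&(Q[:,1]<b)
    if k.sum(): print("upr",k.sum(),Q[k].mean(0).round(1),cv2.minAreaRect(Q[k][:,:2].astype(np.float32)),uv[k].min(0),uv[k].max(0),np.percentile(Q[k][:,2],[5,50,95]))
m=box&(abs(P[...,2]-28)<4)&(abs(F[...,0]-F[...,2])<30); Q=P[m]; print("floor",Q[:,2].mean(),cv2.minAreaRect(Q[:,:2].astype(np.float32)))
```

```text
board 2915 ((590.3082275390625, -148.43092346191406), (110.17253112792969, 267.1666259765625), 12.365004539489746) 15.231823732574377
upr 437 [573.7 -73.8  90.7] ((573.9356079101562, -73.49771881103516), (35.21744155883789, 18.02609634399414), 14.077057838439941) [158 256] [174 285] [82.1282547  92.11631572 93.54955968]
floor 26.380890860197816 ((602.8321533203125, -117.2620849609375), (312.04083251953125, 139.02865600585938), 77.29487609863281)
```

View pics/w1c.png

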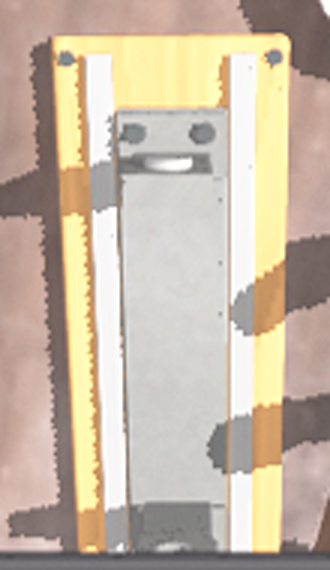

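```bash
python3 -m creep '[{"tx":0,"ty":-4,"tz":0,"wx":0,"wy":0,"wz":0,"gripper":-1},{"tx":0,"ty":-8,"tz":0,"wx":0,"wy":0,"wz":0,"gripper":-1},{"tx":0,"ty":-12,"tz":0,"wx":0,"wy":0,"wz":0,"gripper":-1},{"tx":0,"ty":-14,"tz":0,"wx":0,"wy":0,"wz":0,"gripper":-1},{"tx":0,"ty":-14,"tz":0,"wx":0,"wy":0,"wz":0,"gripper":-1},{"tx":0,"ty":-14,"tz":0,"wx":0,"wy":0,"wz":0,"gripper":-1}]'
python3 - <<'E'
from h import *
from plant import *
c=capture("wrist"); np.savez("w2.npz",**c); cv2.imwrite("pics/w2.png",c["frame"][:,:,::-1])
P=cloud(c); F=c["frame"].astype(int)
crop(c,200,0,340,295,2,"w2c.png")
box=(P[...,0]>480)&(P[...,0]<720)&(P[...,1]>-380)&(P[...,1]<20)
m=box&(abs(P[...,2]-16)<5)&(F[...,0]-F[...,2]>80)
Q=P[m]; r=cv2.minAreaRect(Q[:,:2].astype(np.float32));print("board",len(Q),r,Q[:,2].mean())
m=box&(P[...,2]>60)&(P[...,2]<105); uv=np.argwhere(m); Q=P[m]
for a,b in((-150,0),(-330,-150)):
  for zz in (60,90.5):
    k=(Q[:,1]>a)&(Q[:,1]<b)&(Q[:,2]>zz)
    if k.sum(): print("upr",k.sum(),Q[k].mean(0).round(1),cv2.minAreaRect(Q[k][:,:2].astype(np.float32)),uv[k].min(0),uv[k].max(0),np.percentile(Q[k][:,2],[5,50,95]))
E
```

```text
time: 2.12
tool_pos: [613.7, -234.7, 297.7]
tcp_rot: [2.497, 1.569, 2.697]
contact_force: [0.5, 1.0, -0.5]
grip_width: 91.5
board 3703 ((596.635498046875, -177.1642303466797), (110.08493041992188, 313.3790588378906), 12.370514869689941) 15.250320960300279
upr 755 [574.6 -77.   87. ] ((573.8984375, -73.63304138183594), (35.89976501464844, 18.525449752807617), 12.27436351776123) [ 21 258] [ 44 291] [64.9295105  91.94284612 93.60508239]
upr 529 [574.2 -75.7  92.4] ((574.1371459960938, -75.64130401611328), (34.873382568359375, 14.352957725524902), 11.744363784790039) [ 23 258] [ 38 291] [91.05976321 92.39451865 93.78318673]
upr 497 [ 612.9 -251.3   86.4] ((613.7012939453125, -254.72235107421875), (35.8021240234375, 18.056245803833008), 13.054522514343262) [187 264] [204 292] [64.49909491 91.95363126 93.49229445]
upr 330 [ 613.7 -252.8   92.5] ((613.1701049804688, -252.74343872070312), (34.439247131347656, 14.467878341674805), 11.58591365814209) [192 264] [203 292] [91.09978    92.50761417 93.66863659]
```

View pics/w2c.png

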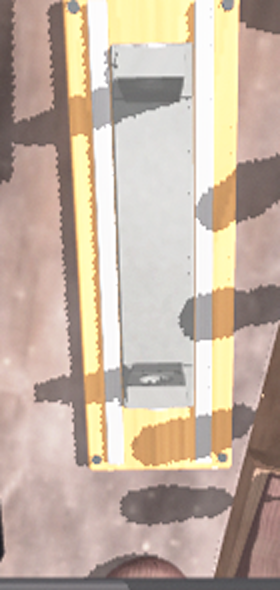

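```bash
python3 -m creep '[{"tx":3,"ty":30,"tz":0,"wx":0.09,"wy":0,"wz":0,"gripper":-1},{"tx":3,"ty":30,"tz":0,"wx":0.09,"wy":0,"wz":0,"gripper":-1},{"tx":3,"ty":30,"tz":0,"wx":0.09,"wy":0,"wz":0,"gripper":-1},{"tx":3,"ty":30,"tz":0,"wx":0.09,"wy":0,"wz":0,"gripper":-1},{"tx":5,"ty":36,"tz":0,"wx":0.09,"wy":0,"wz":0,"gripper":-1},{"tx":7,"ty":42.4,"tz":0,"wx":0.09,"wy":0,"wz":0,"gripper":-1},{"tx":7.8,"ty":42.4,"tz":0,"wx":0.09,"wy":0,"wz":0,"gripper":-1},{"tx":7.8,"ty":42.4,"tz":0,"wx":0.09,"wy":0,"wz":0,"gripper":-1}]'; python3 -m creep '[{"tx":0,"ty":7,"tz":0,"wx":0,"wy":0,"wz":0,"gripper":-1},{"tx":0,"ty":7,"tz":0,"wx":0,"wy":0,"wz":0,"gripper":-1},{"tx":0,"ty":7,"tz":0,"wx":0,"wy":0,"wz":0,"gripper":-1},{"tx":0,"ty":7,"tz":0,"wx":0,"wy":0,"wz":0,"gripper":-1}]'
python3 - <<'E'
from h import *
from plant import *
c=capture("wrist"); np.savez("w3.npz",**c); cv2.imwrite("pics/w3.png",c["frame"][:,:,::-1])
o=get_obs(); print(o["tool_pos"],head(o))
P=cloud(c)
m=(P[...,0]>450)&(P[...,0]<570)&(P[...,1]>100)&(P[...,1]<380)&(P[...,2]>40)&(P[...,2]<75)
m[245:]=0
Q=P[m]; print(len(Q),Q.min(0),Q.max(0))
uv=np.argwhere(m); print(uv.min(0),uv.max(0))
E
```

```text
time: 2.83
tool_pos: [546.7, 91.5, 245.9]
tcp_rot: [0.024, 1.57, 0.139]
contact_force: [1.8, 0.9, -0.8]
grip_width: 92.1
time: 3.17
tool_pos: [539.2, 160.4, 245.9]
tcp_rot: [-0.419, 1.57, -0.301]
contact_force: [0.1, -0.2, 0.2]
grip_width: 91.6
[539.73984866 159.00426789 245.85832398] 6.625730109645669
4937 [487.32362357 153.62447589  40.0197052 ] [549.52375844 340.54498478  64.28915886]
[  7 247] [189 291]
```

View pics/w3.png

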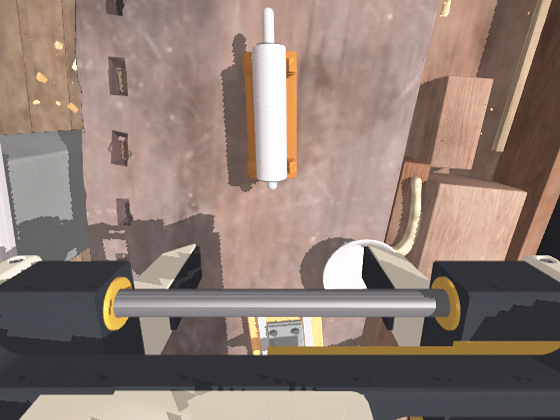

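The wrist picture confirms the bare roller in the orange rest: tube from about (269,45) to (271,182), long sprung pin tip at (268,9), short rigid pin tip at (273,187). There is nothing turquoise nearby.

Run:
```python
from h import *
from scipy.optimize import least_squares
c=load("w3.npz"); P=cloud(c); F=c["frame"].astype(int)
m=(P[...,0]>450)&(P[...,0]<570)&(P[...,1]>165)&(P[...,1]<305)&(P[...,2]>48)&(P[...,2]<75)
grey=abs(F[...,0]-F[...,2])<40
Q=P[m&grey]; Q=Q[(Q[:,1]>180)&(Q[:,1]<290)]
def f(p):
    d=np.array([-np.sin(p[2]),np.cos(p[2]),0]); q=Q-[p[0],235,p[1]]; q=q-np.outer(q@d,d); return np.linalg.norm(q,axis=1)-18
s=least_squares(f,[511,45,.12],loss='soft_l1'); p=s.x; print(p,np.degrees(p[2]),np.abs(s.fun).mean())
d=np.array([-np.sin(p[2]),np.cos(p[2]),0]); o=np.array([p[0],235,p[1]])
al=(P-o)@d; lat=np.linalg.norm(P-o-al[...,None]*d,axis=-1)
a=al[(lat<8.5)&grey]; a=a[abs(a)<130]; print("pins",np.nanmin(a),np.nanmax(a))
t=al[(lat>14)&(lat<20)&grey&(P[...,2]>50)]; t=t[abs(t)<100]; print("tube",np.percentile(t,[0,.5,99.5,100]))
```

```text
[5.18144328e+02 4.40328555e+01 1.31886177e-01] 7.556521321092103 0.5078873878968362
pins -82.28982043552026 106.64833565987045
tube [-69.87432457 -67.78948691  70.15412672  72.8449425 ]
```

Run:
```python
from h import *
from plant import *
o=get_obs(); print(o["tool_pos"],head(o)); plan(o,[518,236,110],7.56); plan(o,[518,236,26],7.56)
```

```text
[539.73984866 159.00426789 245.85832398] 6.625730109645669
shift cm [13.58  7.91 -1.28] turn [-0.016  0.     0.   ] min rows 3.780950138653987 0.1305676834470113
shift cm [21.98  7.91 -1.28] turn [-0.016  0.     0.   ] min rows 5.610621504301704 0.1305676834470113
```

```bash
python3 -m creep '[{"tx":3,"ty":4,"tz":-0.6,"wx":-0.016,"wy":0,"wz":0,"gripper":-1},{"tx":6,"ty":7.9,"tz":-1.3,"wx":-0.016,"wy":0,"wz":0,"gripper":-1},{"tx":9,"ty":7.9,"tz":-1.3,"wx":-0.016,"wy":0,"wz":0,"gripper":-1},{"tx":12,"ty":7.9,"tz":-1.3,"wx":-0.016,"wy":0,"wz":0,"gripper":-1},{"tx":13.6,"ty":7.9,"tz":-1.3,"wx":-0.016,"wy":0,"wz":0,"gripper":-1},{"tx":13.6,"ty":7.9,"tz":-1.3,"wx":-0.016,"wy":0,"wz":0,"gripper":-1}]'
python3 - <<'E'
from h import *
from plant import *
o=get_obs(); print(o["tool_pos"],head(o)); plan(o,[518,236,26],7.56)
E
```

```text
time: 3.72
tool_pos: [516.4, 233.4, 105.7]
tcp_rot: [-2.927, 1.563, -2.799]
contact_force: [-0.7, 0.0, 0.1]
grip_width: 91.8
[516.40127943 233.43523578 105.67621469] 7.344782957130818
shift cm [7.97 0.25 0.25] turn [-0.004 -0.008  0.002] min rows 1.91207465444466 0.06980283762853388
```

```bash
python3 -m creep '[{"tx":2,"ty":0.2,"tz":0.2,"wx":0,"wy":0,"wz":0,"gripper":-1},{"tx":4,"ty":0.2,"tz":0.2,"wx":0,"wy":0,"wz":0,"gripper":-1},{"tx":6,"ty":0.2,"tz":0.2,"wx":0,"wy":0,"wz":0,"gripper":-1},{"tx":7,"ty":0.2,"tz":0.2,"wx":0,"wy":0,"wz":0,"gripper":-1},{"tx":7.6,"ty":0.2,"tz":0.2,"wx":0,"wy":0,"wz":0,"gripper":-1},{"tx":7.6,"ty":0.2,"tz":0.2,"wx":0,"wy":0,"wz":0,"gripper":-1}]'
python3 - <<'E'
from h import *
from plant import *
o=get_obs(); print(o["tool_pos"],head(o)); plan(o,[518,236,26],7.56)
c=capture("wrist"); np.savez("w4.npz",**c); cv2.imwrite("pics/w4.png",c["frame"][:,:,::-1])
E
```

```text
time: 4.22
tool_pos: [520.8, 236.8, 33.5]
tcp_rot: [-2.615, 1.57, -2.487]
contact_force: [-0.6, 0.1, 0.1]
grip_width: 91.4
[520.80554422 236.75446866  33.45604539] 7.337804833214009
shift cm [ 0.75 -0.04 -0.29] turn [-0.004 -0.     0.   ] min rows 0.19189584834839024 0.031268312412729815
```

View pics/w4.png

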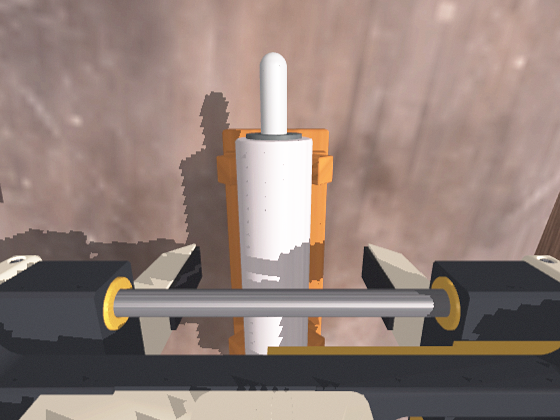

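The roller axis lies at column ~274 and the fingers' centre at ~282, so I need to shift about 3 mm towards −x, go down 7 mm and close.

```bash
python3 -m creep '[{"tx":0.4,"ty":0,"tz":-0.3,"wx":-0.004,"wy":0,"wz":0,"gripper":-1},{"tx":0.75,"ty":0,"tz":-0.3,"wx":-0.004,"wy":0,"wz":0,"gripper":-1},{"tx":0.75,"ty":0,"tz":-0.3,"wx":-0.004,"wy":0,"wz":0,"gripper":-1},{"tx":0.75,"ty":0,"tz":-0.3,"wx":-0.004,"wy":0,"wz":0,"gripper":-1}]'
python3 - <<'E'
from h import *
from plant import *
o=get_obs(); print(o["tool_pos"],head(o),o["dq"].round(3)); plan(o,[518,236,26],7.56)
E
```

```text
time: 4.6
tool_pos: [517.7, 237.1, 26.2]
tcp_rot: [-0.086, 1.57, 0.047]
contact_force: [0.0, 0.3, -0.3]
grip_width: 92.1
[517.65405531 237.09374529  26.21182954] 7.627757655794509 [-0.     0.    -0.006  0.    -0.002 -0.   ]
shift cm [ 0.02 -0.11  0.02] turn [0.001 0.    0.   ] min rows 0.02797471058783501 0.009781771115730784
```

```bash
python3 -m creep '[{"tx":0,"ty":0,"tz":0,"wx":0,"wy":0,"wz":0,"gripper":1},{"tx":0,"ty":0,"tz":0,"wx":0,"wy":0,"wz":0,"gripper":1},{"tx":0,"ty":0,"tz":0,"wx":0,"wy":0,"wz":0,"gripper":1},{"tx":0,"ty":0,"tz":0,"wx":0,"wy":0,"wz":0,"gripper":1},{"tx":0,"ty":0,"tz":0,"wx":0,"wy":0,"wz":0,"gripper":1},{"tx":0,"ty":0,"tz":0,"wx":0,"wy":0,"wz":0,"gripper":1},{"tx":0,"ty":0,"tz":0,"wx":0,"wy":0,"wz":0,"gripper":1},{"tx":0,"ty":0,"tz":0,"wx":0,"wy":0,"wz":0,"gripper":1}]'
python3 - <<'E'
from plant import *
o=get_obs(); print(o)
E
```

```text
time: 5.27
tool_pos: [517.6, 237.0, 25.9]
tcp_rot: [-1.459, 1.571, -1.326]
contact_force: [-0.1, 0.5, 0.2]
grip_width: 43.3
{'time': 5.2667, 'joint_positions': array([ 2.94832281e-01,  6.49106955e-01,  1.62948006e+00, -1.21465362e-04,
        8.63010247e-01,  1.61886587e-01]), 'dq': array([ 1.35156962e-05, -1.81472157e-05,  1.96869967e-04,  1.50704951e-03,
        4.94241986e-04, -5.94560619e-04]), 'tau': array([ 1.74436136e-03, -5.17087913e+01, -1.80661494e+01,  6.50760694e-02,
        2.39785452e-02,  5.08191727e-05]), 'tool_pos': array([517.63649375, 237.01198755,  25.93984122]), 'tcp_rot': array([-1.45884989,  1.57070392, -1.32582522]), 'contact_force': array([-0.13478131,  0.45823199,  0.15086568]), 'moment': array([-0.00081888, -0.08500267, -0.02101156]), 'grip_width': 43.32700857339743}
```

Still closing, so I'll hold a bit longer and then lift.

```bash
python3 -m creep '[{"tx":0,"ty":0,"tz":0,"wx":0,"wy":0,"wz":0,"gripper":1},{"tx":0,"ty":0,"tz":0,"wx":0,"wy":0,"wz":0,"gripper":1},{"tx":0,"ty":0,"tz":0,"wx":0,"wy":0,"wz":0,"gripper":1},{"tx":0,"ty":0,"tz":0,"wx":0,"wy":0,"wz":0,"gripper":1}]'; python3 -m creep '[{"tx":-1,"ty":0,"tz":0,"wx":0,"wy":0,"wz":0,"gripper":1},{"tx":-3,"ty":0,"tz":0,"wx":0,"wy":0,"wz":0,"gripper":1},{"tx":-5,"ty":0,"tz":0,"wx":0,"wy":0,"wz":0,"gripper":1},{"tx":-8,"ty":0,"tz":0,"wx":0,"wy":0,"wz":0,"gripper":1},{"tx":-11,"ty":0,"tz":0,"wx":0,"wy":0,"wz":0,"gripper":1},{"tx":-12,"ty":0,"tz":0,"wx":0,"wy":0,"wz":0,"gripper":1},{"tx":-12,"ty":0,"tz":0,"wx":0,"wy":0,"wz":0,"gripper":1},{"tx":-12,"ty":0,"tz":0,"wx":0,"wy":0,"wz":0,"gripper":1}]'
python3 - <<'E'
from h import *
from plant import *
o=get_obs(); print(o["tool_pos"],head(o))
c=capture("wrist"); np.savez("w5.npz",**c); cv2.imwrite("pics/w5.png",c["frame"][:,:,::-1])
E
```

```text
time: 5.6
tool_pos: [517.4, 237.0, 25.9]
tcp_rot: [-2.856, 1.57, -2.723]
contact_force: [-0.9, 0.4, 0.7]
grip_width: 35.4
time: 6.27
tool_pos: [517.3, 236.9, 145.4]
tcp_rot: [-2.621, 1.571, -2.488]
contact_force: [-1.2, 0.6, -3.1]
grip_width: 35.6
[517.30368724 236.90208288 145.42218118] 7.6206450079672425
```

View pics/w5.png

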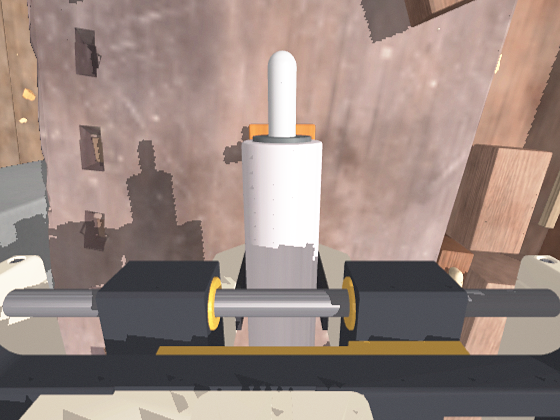

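The roller is held and clear of the rest (pin tip at (282,55), tube end at row ~140). I'll fit it in the tool frame.

```bash
cat >> h.py <<'E'
from scipy.optimize import least_squares
def fit_held(c,o,verbose=True):
    P=cloud(c); T=tool(o); L=(P-o["tool_pos"])@T  # tool coords
    m=(np.abs(L[...,2])<17)&(L[...,1]>22)&(L[...,1]<66)&(L[...,0]>-45)&(L[...,0]<-18)
    Q=L[m]
    def f(p):
        d=np.array([p[2],1,p[3]]); d/=np.linalg.norm(d); q=Q-[p[0],0,p[1]]; q=q-np.outer(q@d,d); return np.linalg.norm(q,axis=1)-18
    s=least_squares(f,[-19,0,0,0],loss='soft_l1'); p=s.x
    d=np.array([p[2],1,p[3]]); d/=np.linalg.norm(d); o0=np.array([p[0],0,p[1]])
    al=(L-o0)@d; lat=np.linalg.norm(L-o0-al[...,None]*d,axis=-1)
    tip=np.nanmax(al[(lat<9)&(al<125)]); tip_pts=al[(lat<7.5)&(al>75)&(al<125)]
    te=al[(lat>13)&(lat<20)&(al>20)&(al<90)]
    if verbose: print("n",len(Q),"axis through tool(x,z)=",p[:2].round(2),"slopes x,z",p[2:].round(4),"res",np.abs(s.fun).mean().round(2),"tip along",round(float(tip),1),np.percentile(tip_pts,98).round(1),"tube end",np.percentile(te,[98,100]).round(1))
    return p,o0,d,tip
E
python3 - <<'E'
from h import *
from plant import *
fit_held(load("w5.npz"),get_obs())
E
```

```text
n 7522 axis through tool(x,z)= [-19.26   0.73] slopes x,z [0.0012 0.001 ] res 0.4 tip along 105.0 103.3 tube end [69.2 71.2]
```

```bash
cat >> h.py <<'E'
C=np.array([593.1,-164.3]); PSI=12.4
def goal(th,tip_al,tip_lat,z,ext=106.,dy=0.):
    """TCP so that sprung tip is at (tip_al,tip_lat) in cup coords with yaw th; ext = tip dist from mid; dy tool-y of mid"""
    p=np.radians(PSI); s=np.array([-np.sin(p),np.cos(p)]); n=np.array([np.cos(p),np.sin(p)])
    a=tip_al-(ext+dy)*np.cos(th); l=tip_lat-(ext+dy)*np.sin(th)
    q=C+a*s+l*n; return np.array([q[0],q[1],z]), PSI-np.degrees(th)
def where(o,ext=106.,dy=0.):
    p=np.radians(PSI); s=np.array([-np.sin(p),np.cos(p)]); n=np.array([np.cos(p),np.sin(p)])
    th=np.radians(PSI-head(o)); q=o["tool_pos"][:2]-C
    F=o["contact_force"]; 
    print("t",round(o["time"],2),"tcp",o["tool_pos"].round(1),"theta",th.round(4),"TCP al/lat",(q@s).round(1),(q@n).round(1),"tip al/lat",(q@s+(ext+dy)*np.cos(th)).round(1),(q@n+(ext+dy)*np.sin(th)).round(1),"F al/lat/z",(F[:2]@s).round(1),(F[:2]@n).round(1),F[2].round(1))
E
python3 - <<'E'
from h import *
from plant import *
o=get_obs(); g,y=goal(.3,74,0,150); print(g,y); plan(o,g,y)
E
```

```text
[ 568.36050439 -197.65623653  150.        ] -4.788733853924695
shift cm [ -0.54 -43.73  -0.64] turn [ 0.217 -0.003  0.001] min rows 10.489808713490412 1.7328766353984821
```

```bash
python3 -m creep '[{"tx":-0.5,"ty":-2,"tz":0,"wx":0.03,"wy":0,"wz":0,"gripper":1},{"tx":-0.5,"ty":-5,"tz":0,"wx":0.06,"wy":0,"wz":0,"gripper":1},{"tx":-0.5,"ty":-8.5,"tz":0,"wx":0.09,"wy":0,"wz":0,"gripper":1},{"tx":-0.5,"ty":-12,"tz":0,"wx":0.12,"wy":0,"wz":0,"gripper":1},{"tx":-0.5,"ty":-15.5,"tz":0,"wx":0.15,"wy":0,"wz":0,"gripper":1},{"tx":-0.5,"ty":-19,"tz":-0.2,"wx":0.18,"wy":0,"wz":0,"gripper":1},{"tx":-0.5,"ty":-22,"tz":-0.3,"wx":0.2,"wy":0,"wz":0,"gripper":1},{"tx":-0.5,"ty":-24,"tz":-0.3,"wx":0.217,"wy":0,"wz":0,"gripper":1}]'
python3 - <<'E'
from h import *
from plant import *
o=get_obs(); g,y=goal(.3,74,0,150); where(o); plan(o,g,y)
E
```

```text
time: 6.98
tool_pos: [545.3, -4.1, 148.5]
tcp_rot: [-3.009, 1.566, -3.096]
contact_force: [-0.1, -0.5, -3.1]
grip_width: 35.2
t 6.98 tcp [545.3  -4.1 148.5] theta 0.3033 TCP al/lat 166.8 -12.3 tip al/lat 267.9 19.3 F al/lat/z -0.4 -0.2 -3.1
shift cm [ -0.16 -19.09   3.98] turn [-0.003 -0.004  0.001] min rows 4.67578483220281 0.04391683440756828
```

```bash
python3 -m creep '[{"tx":0,"ty":-3,"tz":0.6,"wx":0,"wy":0,"wz":0,"gripper":1},{"tx":0,"ty":-7,"tz":1.4,"wx":0,"wy":0,"wz":0,"gripper":1},{"tx":0,"ty":-10.5,"tz":2.2,"wx":0,"wy":0,"wz":0,"gripper":1},{"tx":0,"ty":-14,"tz":3,"wx":0,"wy":0,"wz":0,"gripper":1},{"tx":0,"ty":-17,"tz":3.8,"wx":0,"wy":0,"wz":0,"gripper":1},{"tx":0,"ty":-19,"tz":4,"wx":0,"wy":0,"wz":0,"gripper":1},{"tx":0,"ty":-19,"tz":4,"wx":0,"wy":0,"wz":0,"gripper":1},{"tx":0,"ty":-19,"tz":4,"wx":0,"wy":0,"wz":0,"gripper":1}]'
python3 - <<'E'
from h import *
from plant import *
o=get_obs(); g,y=goal(.3,74,0,150); where(o); plan(o,g,y)
c=capture("wrist"); np.savez("w6.npz",**c); cv2.imwrite("pics/w6.png",c["frame"][:,:,::-1])
fit_held(c,o)
P=cloud(c)
box=(P[...,0]>530)&(P[...,0]<620)&(P[...,1]>-110)&(P[...,1]<-50)
m=box&(P[...,2]>90.5)&(P[...,2]<100); Q=P[m]; print(len(Q),cv2.minAreaRect(Q[:,:2].astype(np.float32)))
E
```

```text
time: 7.65
tool_pos: [569.1, -194.5, 148.3]
tcp_rot: [2.735, 1.566, 2.649]
contact_force: [-0.2, 0.9, -3.2]
grip_width: 35.4
t 7.65 tcp [ 569.1 -194.5  148.3] theta 0.3028 TCP al/lat -24.4 -29.9 tip al/lat 76.8 1.7 F al/lat/z 0.9 0.0 -3.2
shift cm [-0.17 -0.32 -0.05] turn [-0.003 -0.004 -0.002] min rows 0.08783343353969308 0.04340172745074822
n 7529 axis through tool(x,z)= [-18.12   0.12] slopes x,z [0.0003 0.002 ] res 0.4 tip along 104.9 103.2 tube end [69.1 71.2]
1243 ((574.0242919921875, -75.7187271118164), (36.0142707824707, 14.4561767578125), 12.54517650604248)
```

View pics/w6.png

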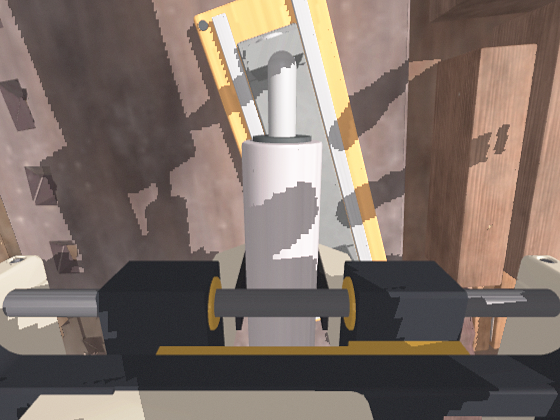

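The picture shows the held roller's pin tip at (282,55), over the +y upright's top at about (275,55). Depth gives the upright centre at (574.0,−75.7) again, so the two measurements agree. Next I lower to cup height.

```bash
python3 -m creep '[{"tx":1,"ty":-0.5,"tz":-0.1,"wx":0,"wy":0,"wz":0,"gripper":1},{"tx":3,"ty":-0.5,"tz":-0.1,"wx":0,"wy":0,"wz":0,"gripper":1},{"tx":5,"ty":-0.5,"tz":-0.1,"wx":0,"wy":0,"wz":0,"gripper":1},{"tx":7,"ty":-0.5,"tz":-0.1,"wx":0,"wy":0,"wz":0,"gripper":1},{"tx":8.5,"ty":-0.5,"tz":-0.1,"wx":0,"wy":0,"wz":0,"gripper":1},{"tx":9.1,"ty":-0.5,"tz":-0.1,"wx":0,"wy":0,"wz":0,"gripper":1},{"tx":9.1,"ty":-0.5,"tz":-0.1,"wx":0,"wy":0,"wz":0,"gripper":1},{"tx":9.1,"ty":-0.5,"tz":-0.1,"wx":0,"wy":0,"wz":0,"gripper":1}]'
python3 - <<'E'
from h import *
from plant import *
o=get_obs(); g,y=goal(.3,74,0,56); where(o); plan(o,g,y)
c=capture("wrist"); np.savez("w7.npz",**c); cv2.imwrite("pics/w7.png",c["frame"][:,:,::-1])
fit_held(c,o)
c=capture("scene"); np.savez("s7.npz",**c); crop(c,260,140,380,230,6,"s7.png")
P=cloud(c)
E
```

```text
time: 8.37
tool_pos: [569.0, -198.3, 59.9]
tcp_rot: [2.874, 1.57, 2.791]
contact_force: [1.1, -0.3, -2.3]
grip_width: 35.5
t 8.37 tcp [ 569.  -198.3   59.9] theta 0.2995 TCP al/lat -28.0 -30.8 tip al/lat 73.3 0.5 F al/lat/z -0.6 1.0 -2.3
shift cm [ 0.39  0.05 -0.07] turn [ 0.001 -0.    -0.   ] min rows 0.0964993802852096 0.0049658876096550855
n 7523 axis through tool(x,z)= [-18.16   0.15] slopes x,z [0.0012 0.0007] res 0.4 tip along 121.4 118.6 tube end [69.3 71.1]
```

View pics/w7.png

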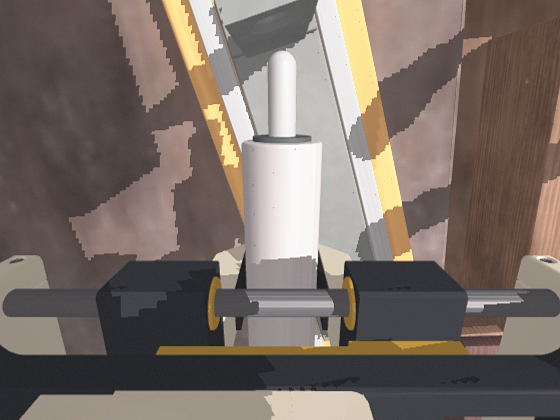

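View pics/s7.png

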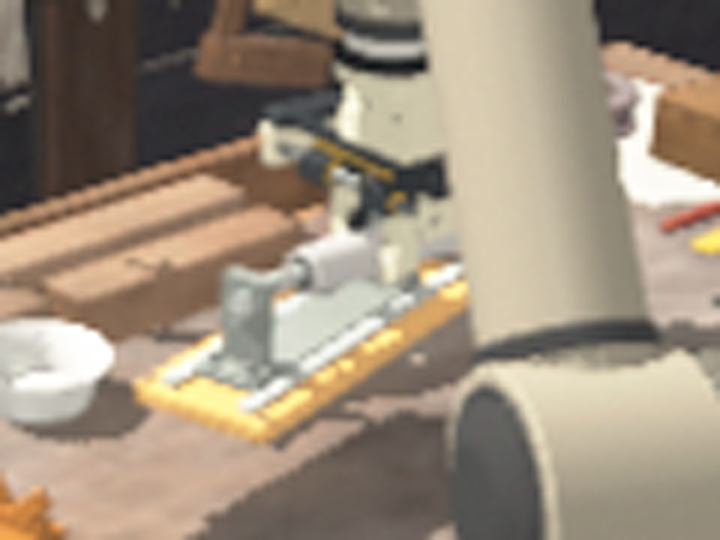

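```bash
python3 -m creep '[{"tx":0.2,"ty":0,"tz":-0.05,"wx":0,"wy":0,"wz":0,"gripper":1},{"tx":0.4,"ty":0,"tz":-0.05,"wx":0,"wy":0,"wz":0,"gripper":1},{"tx":0.4,"ty":0.2,"tz":-0.1,"wx":0,"wy":0,"wz":0,"gripper":1},{"tx":0.4,"ty":0.5,"tz":-0.2,"wx":0,"wy":0,"wz":0,"gripper":1},{"tx":0.4,"ty":0.7,"tz":-0.25,"wx":0,"wy":0,"wz":0,"gripper":1},{"tx":0.4,"ty":0.7,"tz":-0.25,"wx":0,"wy":0,"wz":0,"gripper":1}]'
python3 - <<'E'
from h import *
from plant import *
o=get_obs(); where(o)
E
```

```text
time: 8.97
tool_pos: [567.0, -191.1, 56.1]
tcp_rot: [2.665, 1.571, 2.582]
contact_force: [0.9, 0.0, -2.7]
grip_width: 35.1
t 8.97 tcp [ 567.  -191.1   56.1] theta 0.3 TCP al/lat -20.5 -31.3 tip al/lat 80.7 0.0 F al/lat/z -0.2 0.8 -2.7
```

```bash
python3 -m creep '[{"tx":0,"ty":0.2,"tz":-0.06,"wx":0,"wy":0,"wz":0,"gripper":1},{"tx":0,"ty":0.4,"tz":-0.12,"wx":0,"wy":0,"wz":0,"gripper":1},{"tx":0,"ty":0.6,"tz":-0.18,"wx":0,"wy":0,"wz":0,"gripper":1},{"tx":0,"ty":0.6,"tz":-0.18,"wx":0,"wy":0,"wz":0,"gripper":1}]'
python3 - <<'E'
from h import *
from plant import *
o=get_obs(); where(o)
E
```

```text
time: 9.3
tool_pos: [565.6, -185.0, 56.0]
tcp_rot: [2.762, 1.57, 2.678]
contact_force: [0.4, 0.3, -2.9]
grip_width: 35.5
t 9.3 tcp [ 565.6 -185.    56. ] theta 0.3001 TCP al/lat -14.4 -31.3 tip al/lat 86.9 0.1 F al/lat/z 0.2 0.5 -2.9
```

No force at tip 86.9, past the expected face (~83.6), so the pin is in the cup mouth. I'll keep advancing to the floor.

```bash
python3 -m creep '[{"tx":0,"ty":0.1,"tz":-0.03,"wx":0,"wy":0,"wz":0,"gripper":1},{"tx":0,"ty":0.2,"tz":-0.06,"wx":0,"wy":0,"wz":0,"gripper":1},{"tx":0,"ty":0.3,"tz":-0.09,"wx":0,"wy":0,"wz":0,"gripper":1},{"tx":0,"ty":0.3,"tz":-0.09,"wx":0,"wy":0,"wz":0,"gripper":1}]'
python3 - <<'E'
from h import *
from plant import *
o=get_obs(); where(o)
E
python3 -m creep '[{"tx":0,"ty":0.1,"tz":-0.03,"wx":0,"wy":0,"wz":0,"gripper":1},{"tx":0,"ty":0.2,"tz":-0.06,"wx":0,"wy":0,"wz":0,"gripper":1},{"tx":0,"ty":0.3,"tz":-0.09,"wx":0,"wy":0,"wz":0,"gripper":1},{"tx":0,"ty":0.3,"tz":-0.09,"wx":0,"wy":0,"wz":0,"gripper":1}]'
python3 - <<'E'
from h import *
from plant import *
o=get_obs(); where(o)
E
```

```text
time: 9.63
tool_pos: [565.1, -182.2, 56.0]
tcp_rot: [2.8, 1.571, 2.716]
contact_force: [-0.4, 0.8, -2.5]
grip_width: 35.1
t 9.63 tcp [ 565.1 -182.2   56. ] theta 0.3003 TCP al/lat -11.5 -31.2 tip al/lat 89.7 0.1 F al/lat/z 0.8 -0.3 -2.5
time: 9.97
tool_pos: [564.7, -179.4, 56.1]
tcp_rot: [-0.43, 1.57, -0.514]
contact_force: [1.0, -0.6, -2.2]
grip_width: 35.2
t 9.97 tcp [ 564.7 -179.4   56.1] theta 0.3005 TCP al/lat -8.7 -30.9 tip al/lat 92.6 0.4 F al/lat/z -0.8 0.9 -2.2
```

```bash
python3 -m creep '[{"tx":0,"ty":0.1,"tz":-0.03,"wx":0,"wy":0,"wz":0,"gripper":1},{"tx":0,"ty":0.2,"tz":-0.06,"wx":0,"wy":0,"wz":0,"gripper":1},{"tx":0,"ty":0.2,"tz":-0.06,"wx":0,"wy":0,"wz":0,"gripper":1}]'
python3 - <<'E'
from h import *
from plant import *
o=get_obs(); where(o)
E
python3 -m creep '[{"tx":0,"ty":0.1,"tz":-0.03,"wx":0,"wy":0,"wz":0,"gripper":1},{"tx":0,"ty":0.2,"tz":-0.06,"wx":0,"wy":0,"wz":0,"gripper":1},{"tx":0,"ty":0.2,"tz":-0.06,"wx":0,"wy":0,"wz":0,"gripper":1}]'
python3 - <<'E'
from h import *
from plant import *
o=get_obs(); where(o)
c=capture("wrist"); np.savez("w8.npz",**c); cv2.imwrite("pics/w8.png",c["frame"][:,:,::-1])
fit_held(c,o)
E
```

```text
time: 10.22
tool_pos: [564.6, -177.8, 56.3]
tcp_rot: [-0.582, 1.569, -0.666]
contact_force: [1.9, -3.0, -1.9]
grip_width: 35.0
t 10.22 tcp [ 564.6 -177.8   56.3] theta 0.3007 TCP al/lat -7.1 -30.8 tip al/lat 94.2 0.6 F al/lat/z -3.3 1.2 -1.9
time: 10.47
tool_pos: [564.3, -175.7, 56.3]
tcp_rot: [-0.406, 1.569, -0.491]
contact_force: [3.4, -3.5, -2.7]
grip_width: 35.2
t 10.47 tcp [ 564.3 -175.7   56.3] theta 0.3009 TCP al/lat -5.0 -30.5 tip al/lat 96.3 0.9 F al/lat/z -4.2 2.6 -2.7
n 7535 axis through tool(x,z)= [-18.15   0.13] slopes x,z [0.0033 0.0076] res 0.39 tip along 113.6 94.2 tube end [70. 90.]
```

View pics/w8.png

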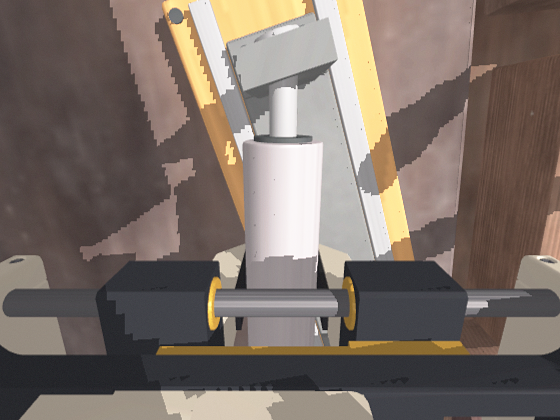

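Contact found: the spring takes load from nominal tip ≈93 mm (−3.3 N, then −4.2 N), and the picture shows the pin inside the cup at (285,80). Now I reduce the yaw about the tip.

Run:
```python
from h import *
from plant import *
o=get_obs(); where(o)
for th,c in((.235,4),(.17,4),(.17,10),(.17,16)):
  g,y=goal(th,93,0.7,56.2,ext=106-c); print(th,c); plan(o,g,y)
```

```text
t 10.52 tcp [ 564.4 -175.8   56.3] theta 0.3008 TCP al/lat -5.0 -30.5 tip al/lat 96.2 0.9 F al/lat/z -4.7 1.7 -2.2
0.235 4
shift cm [0.01 0.11 0.75] turn [-0.066  0.002  0.001] min rows 0.1815894281744265 0.5271880305892079
0.17 4
shift cm [0.02 0.18 1.41] turn [-0.131  0.002  0.001] min rows 0.3404445869616043 1.047194660218052
0.17 10
shift cm [0.02 0.77 1.33] turn [-0.131  0.002  0.001] min rows 0.3686623693971733 1.047194660218052
0.17 16
shift cm [0.01 1.37 1.25] turn [-0.131  0.002  0.001] min rows 0.4442151424355147 1.047194660218052
```

```bash
python3 -m creep '[{"tx":0,"ty":0.05,"tz":0.38,"wx":-0.033,"wy":0,"wz":0,"gripper":1},{"tx":0,"ty":0.11,"tz":0.75,"wx":-0.066,"wy":0,"wz":0,"gripper":1},{"tx":0,"ty":0.15,"tz":1.1,"wx":-0.1,"wy":0,"wz":0,"gripper":1},{"tx":0,"ty":0.2,"tz":1.4,"wx":-0.13,"wy":0,"wz":0,"gripper":1},{"tx":0,"ty":0.2,"tz":1.4,"wx":-0.13,"wy":0,"wz":0,"gripper":1}]'
python3 - <<'E'
from h import *
from plant import *
o=get_obs(); where(o)
for th,c in((.17,4),(.17,10),(.17,16)):
  g,y=goal(th,93,0.7,56.2,ext=106-c); print(th,c); plan(o,g,y)
E
```

```text
time: 10.93
tool_pos: [578.2, -174.9, 56.0]
tcp_rot: [-1.098, 1.57, -1.05]
contact_force: [1.0, -3.9, -2.8]
grip_width: 35.0
t 10.93 tcp [ 578.2 -174.9   56. ] theta 0.169 TCP al/lat -7.1 -16.8 tip al/lat 97.4 1.0 F al/lat/z -4.1 0.1 -2.8
0.17 4
shift cm [-0.02 -0.04  0.03] turn [0.001 0.    0.001] min rows 0.012799539883034892 0.010966441358940449
0.17 10
shift cm [-0.02  0.56  0.04] turn [0.001 0.    0.001] min rows 0.13525317942346496 0.010966441358940449
0.17 16
shift cm [-0.02  1.16  0.04] turn [0.001 0.    0.001] min rows 0.27897802997455645 0.010966441358940449
```

```bash
python3 -m creep '[{"tx":0,"ty":0.15,"tz":0,"wx":0,"wy":0,"wz":0,"gripper":1},{"tx":0,"ty":0.3,"tz":0,"wx":0,"wy":0,"wz":0,"gripper":1},{"tx":0,"ty":0.45,"tz":0,"wx":0,"wy":0,"wz":0,"gripper":1},{"tx":0,"ty":0.6,"tz":0,"wx":0,"wy":0,"wz":0,"gripper":1},{"tx":0,"ty":0.6,"tz":0,"wx":0,"wy":0,"wz":0,"gripper":1}]'
python3 - <<'E'
from h import *
from plant import *
o=get_obs(); where(o)
c=capture("wrist"); np.savez("w9.npz",**c); cv2.imwrite("pics/w9.png",c["frame"][:,:,::-1])
fit_held(c,o)
o=get_obs(); where(o)
E
```

```text
time: 11.35
tool_pos: [577.6, -169.1, 56.2]
tcp_rot: [-1.091, 1.569, -1.046]
contact_force: [2.8, -7.1, -1.8]
grip_width: 35.5
t 11.35 tcp [ 577.6 -169.1   56.2] theta 0.1714 TCP al/lat -1.3 -16.2 tip al/lat 103.1 1.9 F al/lat/z -7.6 1.2 -1.8
n 7529 axis through tool(x,z)= [-18.18   0.12] slopes x,z [0.0026 0.003 ] res 0.4 tip along 105.5 86.7 tube end [88.7 89.9]
t 11.4 tcp [ 577.6 -169.2   56.2] theta 0.1714 TCP al/lat -1.4 -16.2 tip al/lat 103.0 1.9 F al/lat/z -6.4 0.8 -2.6
```

View pics/w9.png

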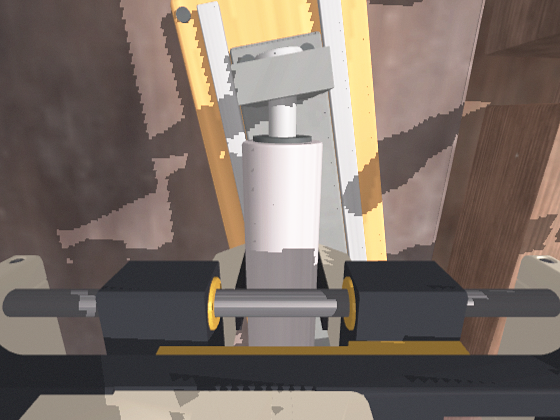

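```bash
python3 -m creep '[{"tx":0,"ty":0.15,"tz":-0.02,"wx":0,"wy":0,"wz":0,"gripper":1},{"tx":0,"ty":0.3,"tz":-0.04,"wx":0,"wy":0,"wz":0,"gripper":1},{"tx":0,"ty":0.45,"tz":-0.06,"wx":0,"wy":0,"wz":0,"gripper":1},{"tx":0,"ty":0.55,"tz":-0.08,"wx":0,"wy":0,"wz":0,"gripper":1},{"tx":0,"ty":0.55,"tz":-0.08,"wx":0,"wy":0,"wz":0,"gripper":1}]'
python3 - <<'E'
from h import *
from plant import *
o=get_obs(); where(o)
c=capture("wrist"); np.savez("w10.npz",**c)
fit_held(c,o)
o=get_obs(); where(o)
for th in (.1,.05,0):
  g,y=goal(th,93,0.7,56.2,ext=106-16); print(th); plan(o,g,y)
E
```

```text
time: 11.82
tool_pos: [577.1, -164.2, 56.4]
tcp_rot: [-0.848, 1.568, -0.803]
contact_force: [3.2, -7.0, -3.3]
grip_width: 35.4
t 11.82 tcp [ 577.1 -164.2   56.4] theta 0.1716 TCP al/lat 3.5 -15.6 tip al/lat 108.0 2.5 F al/lat/z -7.5 1.7 -3.3
n 7532 axis through tool(x,z)= [-18.21   0.14] slopes x,z [0.0047 0.0052] res 0.4 tip along 100.5 81.6 tube end [88.3 90. ]
t 11.87 tcp [ 577.1 -164.3   56.5] theta 0.1717 TCP al/lat 3.4 -15.6 tip al/lat 107.9 2.5 F al/lat/z -8.8 0.5 -2.7
0.1
shift cm [0.03 0.13 0.72] turn [-0.072  0.002  0.002] min rows 0.17595092039240176 0.5742144152049009
0.05
shift cm [0.03 0.17 1.17] turn [-0.122  0.002  0.002] min rows 0.2836086242990109 0.9740905709838876
0
shift cm [0.03 0.24 1.62] turn [-0.172  0.002  0.003] min rows 0.39148947690369945 1.3741028874379273
```

Force ≈8.2 N matches about 15.3 mm of compression, with no slip in the grip (tube end still at tool y≈70). Next I swing the rigid end in, in stages.

```bash
python3 -m creep '[{"tx":0,"ty":0.1,"tz":0.23,"wx":-0.024,"wy":0,"wz":0,"gripper":1},{"tx":0,"ty":0.13,"tz":0.47,"wx":-0.048,"wy":0,"wz":0,"gripper":1},{"tx":0,"ty":0.15,"tz":0.7,"wx":-0.072,"wy":0,"wz":0,"gripper":1},{"tx":0,"ty":0.15,"tz":0.7,"wx":-0.072,"wy":0,"wz":0,"gripper":1}]'
python3 - <<'E'
from h import *
from plant import *
o=get_obs(); where(o)
for th in (.05,0):
  g,y=goal(th,93,0.4,56.2,ext=106-16.2); print(th); plan(o,g,y)
E
```

```text
time: 12.2
tool_pos: [584.0, -162.6, 56.4]
tcp_rot: [-1.111, 1.568, -0.992]
contact_force: [2.3, -8.5, -2.5]
grip_width: 35.2
t 12.2 tcp [ 584.  -162.6   56.4] theta 0.098 TCP al/lat 3.6 -8.6 tip al/lat 109.1 1.8 F al/lat/z -8.8 0.4 -2.5
0.05
shift cm [0.02 0.01 0.45] turn [-0.048  0.001  0.003] min rows 0.10766333890898568 0.3849526257102675
0
shift cm [0.02 0.05 0.9 ] turn [-0.098  0.001  0.003] min rows 0.21524047327535661 0.7847180556836176
```

```bash
python3 -m creep '[{"tx":0,"ty":0,"tz":0.22,"wx":-0.024,"wy":0,"wz":0,"gripper":1},{"tx":0,"ty":0.01,"tz":0.45,"wx":-0.048,"wy":0,"wz":0,"gripper":1},{"tx":0,"ty":0.03,"tz":0.68,"wx":-0.073,"wy":0,"wz":0,"gripper":1},{"tx":0,"ty":0.05,"tz":0.9,"wx":-0.098,"wy":0,"wz":0,"gripper":1},{"tx":0,"ty":0.05,"tz":0.9,"wx":-0.098,"wy":0,"wz":0,"gripper":1}]'
python3 - <<'E'
from h import *
from plant import *
o=get_obs(); where(o)
c=capture("wrist"); np.savez("w11.npz",**c); cv2.imwrite("pics/w11.png",c["frame"][:,:,::-1])
fit_held(c,o)
o=get_obs(); where(o); g,y=goal(0,93,0.4,56.2,ext=106-16.2); plan(o,g,y)
c=capture("top"); np.savez("t11.npz",**c); crop(c,300,150,420,240,6,"t11.png")
E
```

```text
time: 12.62
tool_pos: [592.7, -161.0, 56.3]
tcp_rot: [-1.316, 1.568, -1.099]
contact_force: [1.6, -9.1, -3.1]
grip_width: 35.3
t 12.62 tcp [ 592.7 -161.    56.3] theta -0.0002 TCP al/lat 3.3 0.3 tip al/lat 109.3 0.3 F al/lat/z -9.2 -0.3 -3.1
n 7529 axis through tool(x,z)= [-18.18   0.11] slopes x,z [0.0019 0.0006] res 0.4 tip along 98.3 80.0 tube end [88.4 89.9]
t 12.67 tcp [ 592.6 -161.1   56.2] theta 0.0008 TCP al/lat 3.3 0.2 tip al/lat 109.3 0.3 F al/lat/z -8.9 -0.1 -2.1
shift cm [ 0.   -0.01  0.02] turn [-0.001  0.001  0.003] min rows 0.005909318478156659 0.021950619664809903
```

View pics/w11.png

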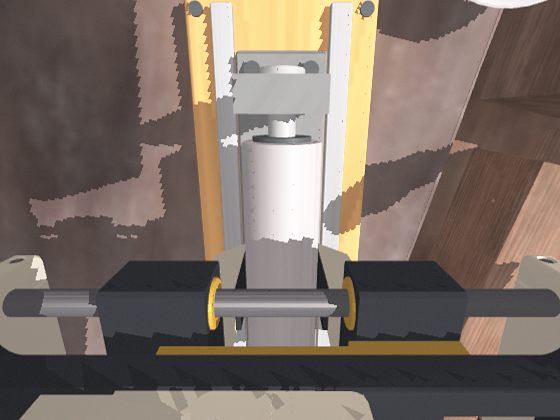

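View pics/t11.png

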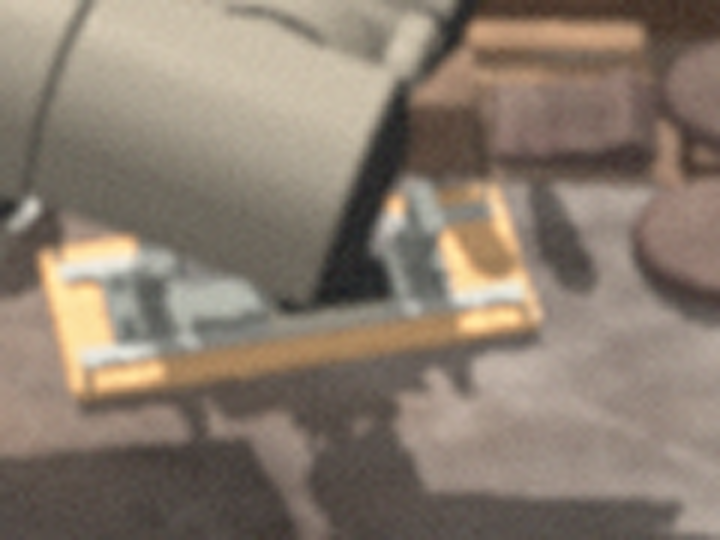

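In the wrist view the roller is square to the +y upright (pin at (283,118), tube centred at column 282). The top view shows the −y upright at (425,250), partly behind the arm. Force 9 N, yaw 0. Next I back off along the cup line to let the rigid pin in.

```bash
python3 -m creep '[{"tx":0,"ty":-0.1,"tz":0,"wx":0,"wy":0,"wz":0,"gripper":1},{"tx":0,"ty":-0.2,"tz":0,"wx":0,"wy":0,"wz":0,"gripper":1},{"tx":0,"ty":-0.3,"tz":0,"wx":0,"wy":0,"wz":0,"gripper":1},{"tx":0,"ty":-0.3,"tz":0,"wx":0,"wy":0,"wz":0,"gripper":1}]'
python3 - <<'E'
from h import *
from plant import *
o=get_obs(); where(o)
E
python3 -m creep '[{"tx":0,"ty":-0.1,"tz":0,"wx":0,"wy":0,"wz":0,"gripper":1},{"tx":0,"ty":-0.2,"tz":0,"wx":0,"wy":0,"wz":0,"gripper":1},{"tx":0,"ty":-0.2,"tz":0,"wx":0,"wy":0,"wz":0,"gripper":1}]'
python3 - <<'E'
from h import *
from plant import *
o=get_obs(); where(o)
E
```

```text
time: 13.05
tool_pos: [593.1, -163.9, 56.2]
tcp_rot: [-1.312, 1.569, -1.097]
contact_force: [1.9, -8.0, -3.5]
grip_width: 35.3
t 13.05 tcp [ 593.1 -163.9   56.2] theta 0.0015 TCP al/lat 0.4 0.0 tip al/lat 106.4 0.2 F al/lat/z -8.3 0.2 -3.5
time: 13.3
tool_pos: [593.4, -165.7, 56.2]
tcp_rot: [-1.36, 1.569, -1.145]
contact_force: [1.7, -5.8, -2.5]
grip_width: 35.1
t 13.3 tcp [ 593.4 -165.7   56.2] theta 0.0015 TCP al/lat -1.4 -0.0 tip al/lat 104.6 0.2 F al/lat/z -6.1 0.4 -2.5
```

```bash
python3 -m creep '[{"tx":0,"ty":-0.1,"tz":0,"wx":0,"wy":0,"wz":0,"gripper":1},{"tx":0,"ty":-0.2,"tz":0,"wx":0,"wy":0,"wz":0,"gripper":1},{"tx":0,"ty":-0.2,"tz":0,"wx":0,"wy":0,"wz":0,"gripper":1}]'
python3 - <<'E'
from h import *
from plant import *
o=get_obs(); where(o)
E
python3 -m creep '[{"tx":0,"ty":-0.1,"tz":0,"wx":0,"wy":0,"wz":0,"gripper":1},{"tx":0,"ty":-0.2,"tz":0,"wx":0,"wy":0,"wz":0,"gripper":1},{"tx":0,"ty":-0.2,"tz":0,"wx":0,"wy":0,"wz":0,"gripper":1}]'
python3 - <<'E'
from h import *
from plant import *
o=get_obs(); where(o)
E
```

```text
time: 13.55
tool_pos: [593.8, -167.4, 56.1]
tcp_rot: [-1.366, 1.569, -1.151]
contact_force: [0.9, -5.7, -1.7]
grip_width: 35.2
t 13.55 tcp [ 593.8 -167.4   56.1] theta 0.0015 TCP al/lat -3.2 -0.0 tip al/lat 102.8 0.1 F al/lat/z -5.7 -0.3 -1.7
time: 13.8
tool_pos: [594.1, -169.2, 56.1]
tcp_rot: [-1.464, 1.57, -1.249]
contact_force: [0.5, -5.3, -2.7]
grip_width: 35.6
t 13.8 tcp [ 594.1 -169.2   56.1] theta 0.0015 TCP al/lat -5.0 -0.1 tip al/lat 101.0 0.1 F al/lat/z -5.2 -0.6 -2.7
```

```bash
python3 -m creep '[{"tx":0,"ty":-0.1,"tz":0,"wx":0,"wy":0,"wz":0,"gripper":1},{"tx":0,"ty":-0.15,"tz":0,"wx":0,"wy":0,"wz":0,"gripper":1},{"tx":0,"ty":-0.15,"tz":0,"wx":0,"wy":0,"wz":0,"gripper":1}]'
python3 - <<'E'
from h import *
from plant import *
o=get_obs(); where(o)
c=capture("wrist"); np.savez("w12.npz",**c); cv2.imwrite("pics/w12.png",c["frame"][:,:,::-1])
fit_held(c,o)
o=get_obs(); where(o)
E
```

```text
time: 14.05
tool_pos: [594.4, -170.5, 56.1]
tcp_rot: [-1.535, 1.57, -1.32]
contact_force: [1.8, -4.7, -2.4]
grip_width: 35.4
t 14.05 tcp [ 594.4 -170.5   56.1] theta 0.0014 TCP al/lat -6.3 -0.1 tip al/lat 99.7 0.1 F al/lat/z -4.9 0.8 -2.4
n 7539 axis through tool(x,z)= [-18.18   0.08] slopes x,z [0.0014 0.0023] res 0.4 tip along 108.0 90.0 tube end [89.9 90. ]
t 14.1 tcp [ 594.4 -170.4   56. ] theta 0.0014 TCP al/lat -6.2 -0.1 tip al/lat 99.8 0.1 F al/lat/z -5.1 0.6 -3.0
```

View pics/w12.png

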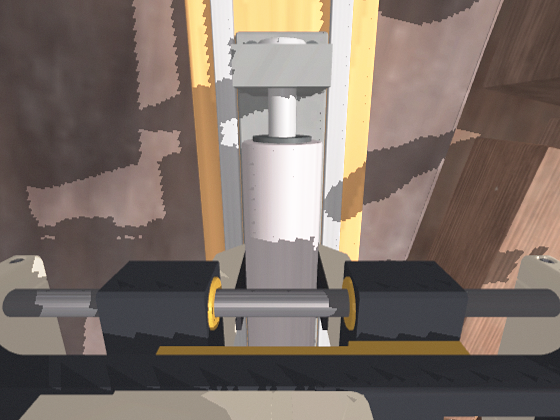

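The pin is straight in the +y cup (pin at (283,110)) and the roller is aligned. One more small step should seat the rigid pin.

```bash
python3 -m creep '[{"tx":0,"ty":-0.05,"tz":0,"wx":0,"wy":0,"wz":0,"gripper":1},{"tx":0,"ty":-0.1,"tz":0,"wx":0,"wy":0,"wz":0,"gripper":1},{"tx":0,"ty":-0.1,"tz":0,"wx":0,"wy":0,"wz":0,"gripper":1}]'
python3 - <<'E'
from h import *
from plant import *
o=get_obs(); where(o)
E
```

```text
time: 14.35
tool_pos: [594.6, -171.2, 56.0]
tcp_rot: [-1.937, 1.57, -1.721]
contact_force: [2.1, -4.8, -2.4]
grip_width: 35.6
t 14.35 tcp [ 594.6 -171.2   56. ] theta 0.0009 TCP al/lat -7.0 -0.0 tip al/lat 99.0 0.1 F al/lat/z -5.1 1.0 -2.4
```

```bash
python3 -m creep '[{"tx":0,"ty":-0.05,"tz":0,"wx":0,"wy":0,"wz":0,"gripper":1},{"tx":0,"ty":-0.1,"tz":0,"wx":0,"wy":0,"wz":0,"gripper":1},{"tx":0,"ty":-0.1,"tz":0,"wx":0,"wy":0,"wz":0,"gripper":1}]'
python3 - <<'E'
from h import *
from plant import *
o=get_obs(); where(o)
E
```

```text
time: 14.6
tool_pos: [594.7, -171.6, 55.9]
tcp_rot: [2.169, 1.57, 2.385]
contact_force: [0.8, -2.6, -1.2]
grip_width: 35.3
t 14.6 tcp [ 594.7 -171.6   55.9] theta 0.0005 TCP al/lat -7.5 0.0 tip al/lat 98.5 0.1 F al/lat/z -2.7 0.2 -1.2
```

The force dropped to −2.7 N and the motion stalled, so the rigid pin is now on its cup floor. Releasing.

```bash
python3 -m creep '[{"tx":0,"ty":0,"tz":0,"wx":0,"wy":0,"wz":0,"gripper":-0.2},{"tx":0,"ty":0,"tz":0,"wx":0,"wy":0,"wz":0,"gripper":-0.2},{"tx":0,"ty":0,"tz":0,"wx":0,"wy":0,"wz":0,"gripper":-0.2},{"tx":0,"ty":0,"tz":0,"wx":0,"wy":0,"wz":0,"gripper":-1},{"tx":0,"ty":0,"tz":0,"wx":0,"wy":0,"wz":0,"gripper":-1},{"tx":0,"ty":0,"tz":0,"wx":0,"wy":0,"wz":0,"gripper":-1},{"tx":0,"ty":0,"tz":0,"wx":0,"wy":0,"wz":0,"gripper":-1},{"tx":0,"ty":0,"tz":0,"wx":0,"wy":0,"wz":0,"gripper":-1}]'
python3 - <<'E'
from h import *
from plant import *
o=get_obs(); where(o)
c=capture("wrist"); np.savez("w13.npz",**c); cv2.imwrite("pics/w13.png",c["frame"][:,:,::-1])
fit_held(c,o)
E
```

```text
time: 15.27
tool_pos: [594.9, -171.8, 56.0]
tcp_rot: [3.013, 1.571, -3.054]
contact_force: [-0.3, -0.3, -0.9]
grip_width: 83.6
t 15.27 tcp [ 594.9 -171.8   56. ] theta 0.0004 TCP al/lat -7.7 0.1 tip al/lat 98.3 0.2 F al/lat/z -0.2 -0.4 -0.9
n 7516 axis through tool(x,z)= [-18.11  -0.  ] slopes x,z [0.0021 0.0029] res 0.4 tip along 109.5 91.5 tube end [69.2 71.1]
```

View pics/w13.png

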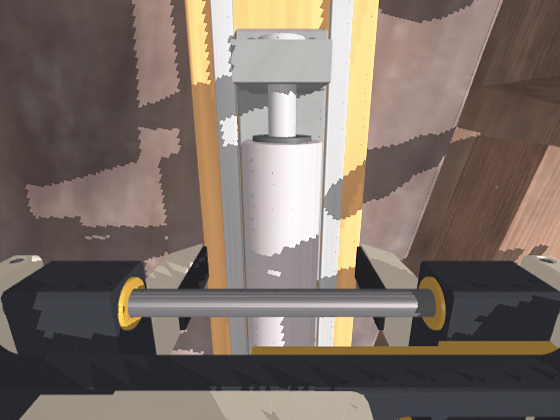

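The fingers are open and clear, and the roller stays in place, square to the upright (axis at column 283). Retreating straight up, then looking at both ends.

```bash
python3 -m creep '[{"tx":-1,"ty":0,"tz":0,"wx":0,"wy":0,"wz":0,"gripper":-1},{"tx":-3,"ty":0,"tz":0,"wx":0,"wy":0,"wz":0,"gripper":-1},{"tx":-6,"ty":0,"tz":0,"wx":0,"wy":0,"wz":0,"gripper":-1},{"tx":-9.5,"ty":0,"tz":0,"wx":0,"wy":0,"wz":0,"gripper":-1},{"tx":-13,"ty":0,"tz":0,"wx":0,"wy":0,"wz":0,"gripper":-1},{"tx":-16.5,"ty":0,"tz":0,"wx":0,"wy":0,"wz":0,"gripper":-1},{"tx":-20,"ty":0,"tz":0,"wx":0,"wy":0,"wz":0,"gripper":-1},{"tx":-22,"ty":0,"tz":0,"wx":0,"wy":0,"wz":0,"gripper":-1}]'; python3 -m creep '[{"tx":0,"ty":-2,"tz":0,"wx":0,"wy":0,"wz":0,"gripper":-1},{"tx":0,"ty":-5,"tz":0,"wx":0,"wy":0,"wz":0,"gripper":-1},{"tx":0,"ty":-7,"tz":0,"wx":0,"wy":0,"wz":0,"gripper":-1},{"tx":0,"ty":-7,"tz":0,"wx":0,"wy":0,"wz":0,"gripper":-1},{"tx":0,"ty":-7,"tz":0,"wx":0,"wy":0,"wz":0,"gripper":-1}]'
python3 - <<'E'
from h import *
from plant import *
o=get_obs(); where(o)
c=capture("wrist"); np.savez("w14.npz",**c); cv2.imwrite("pics/w14.png",c["frame"][:,:,::-1])
P=cloud(c); F=c["frame"].astype(int)
p=np.radians(PSI); s=np.array([-np.sin(p),np.cos(p)]); n=np.array([np.cos(p),np.sin(p)])
al=(P[...,:2]-C)@s; la=(P[...,:2]-C)@n
m=(abs(al+8)<60)&(abs(la)<17)&(P[...,2]>76)&(P[...,2]<100); m[245:]=0
Q=np.c_[la[m],al[m],P[m][:,2]]
def f(q): 
    d=np.array([q[2],1,q[3]]);d/=np.linalg.norm(d); r=Q-[q[0],0,q[1]]; r=r-np.outer(r@d,d); return np.linalg.norm(r,axis=1)-18
r=least_squares(f,[0,75,0,0],loss='soft_l1'); print(len(Q),"lat,z,slopes",r.x.round(3),"al range",Q[:,1].min(),Q[:,1].max())
for k in(0,1):
    b=(P[...,2]>90.5)&(P[...,2]<100)&(abs(la)<25)&((al>75)&(al<110) if k==0 else (al<-75)&(al>-110)); b[245:]=0
    if b.sum()>20: print("upright",al[b].mean(),la[b].mean())
c=capture("top"); crop(c,170,140,420,260,3.2,"t14.png")
c=capture("scene"); crop(c,180,140,400,290,3.6,"s14.png")
E
```

```text
time: 15.98
tool_pos: [595.6, -172.1, 281.6]
tcp_rot: [-0.629, 1.564, -0.413]
contact_force: [0.3, 0.3, 0.9]
grip_width: 91.7
time: 16.4
tool_pos: [609.6, -240.9, 276.1]
tcp_rot: [1.864, 1.57, 2.079]
contact_force: [-0.2, 0.6, -0.1]
grip_width: 92.0
t 16.4 tcp [ 609.6 -240.9  276.1] theta 0.0021 TCP al/lat -78.4 -0.3 tip al/lat 27.6 -0.1 F al/lat/z 0.7 -0.1 -0.1
3535 lat,z,slopes [ 5.360e-01  7.394e+01  3.000e-03 -1.000e-03] al range -67.99542321547642 51.96229897371684
upright 90.8308722689409 0.6647324760699308
upright -89.9722455447869 0.7495823123195348
```

View pics/w14.png

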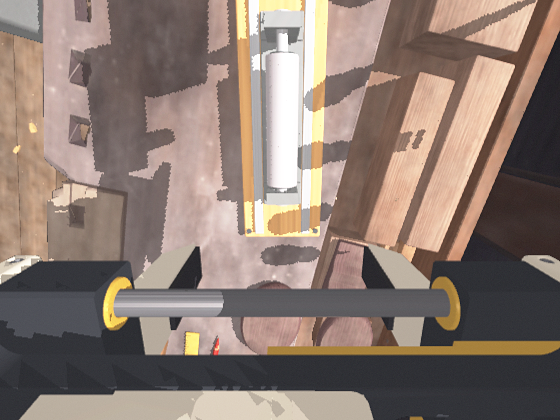

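View pics/s14.png

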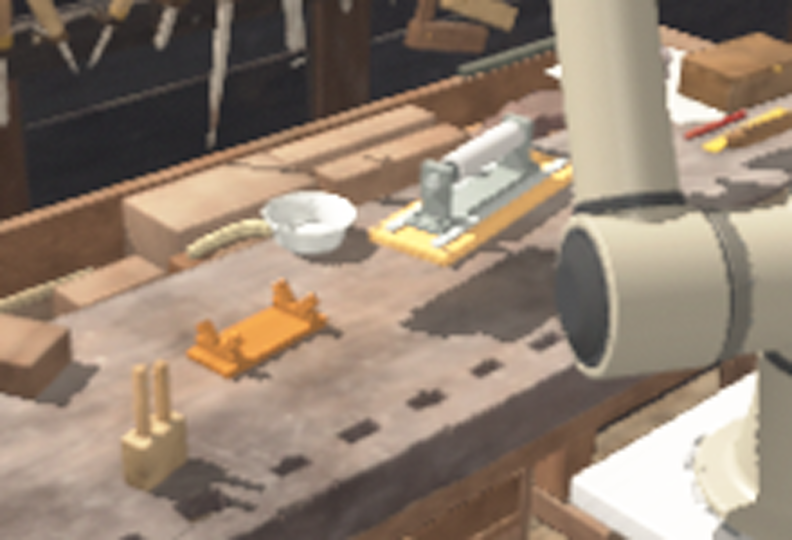

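View pics/t14.png

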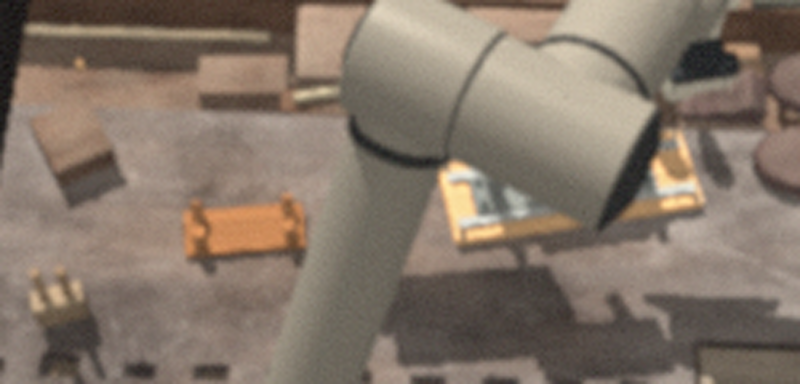

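The wrist view shows the roller between the uprights ((282,45) to (282,188)) with both pins seated. Its fitted axis height is 74 mm, level to 0.001 rad, and 0.2 mm off the line between the uprights. The scene view shows the rest empty and the dish, gauge and block where they were. I'll let the arm settle and hand in.

```bash
python3 -m creep '[{"tx":0,"ty":0,"tz":0,"wx":0,"wy":0,"wz":0,"gripper":-1},{"tx":0,"ty":0,"tz":0,"wx":0,"wy":0,"wz":0,"gripper":-1},{"tx":0,"ty":0,"tz":0,"wx":0,"wy":0,"wz":0,"gripper":-1}]'
python3 - <<'E'
from plant import *
print(close_job())
E
```

```text
time: 16.8
tool_pos: [609.9, -239.6, 276.3]
tcp_rot: [-0.932, 1.571, -0.715]
contact_force: [0.8, -0.3, 0.3]
grip_width: 91.7
the job is handed in; nothing more can be done
None
```

The roller is fitted between both cups and the job is handed in at about 17 s. The interface gives no verdict, so the figures below are my own readings.

**What I did:** I gripped the bare-metal roller from above and lifted it out of the rest. With the rigid end yawed 0.3 rad towards the robot, I put the sprung pin in the +y cup and felt the cup floor. I compressed the spring about 16 mm, swung the roller in line, then backed off until the rigid pin seated in the other cup. After that I opened the fingers and withdrew upwards.

**Forces:** the highest pressing force I read was about 9.2 N, against the 18 N limit. Each reading carries roughly 1 N of noise.

**Last checks (wrist depth image):**
- **Height:** the roller axis is about 74 mm above the bench, within the camera's 2 mm calibration. It did not visibly drop when released.
- **Level and in line:** tilt is about 0.001 rad and yaw about 0.003 rad. The axis is 0.2 mm sideways of the line between the uprights.
- **Lengthwise:** I estimate the middle is within about 10 mm of the stand's middle. This combines my measured cup offset (about 13 mm, good to about 3 mm) with the seated position.
- **Clear of the robot:** the fingers were open, about 200 mm above the roller, with no contact force.
- **Bystanders:** the dish, block and gauge look unmoved by eye in the pictures, but I did not measure them. I never identified or checked the pad; no move came near the bench except at the rest and the stand.

**One disagreement:** one transfer move that combined a turn and a shift ended about 25 mm off in x. It was well above everything, and I corrected it from the measured pose.

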